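# Refit the terminal box cover

### The arm

A 7-joint arm with a two-finger parallel gripper is mounted at the origin on the work surface. World frame = base frame: x ahead of the robot, y to its left, z up, the work surface at z = 0. Lengths are in m, angles in degrees, forces in N, time in s.
With the tool pointing down it reaches from about 0.35 to 0.9 m from the base axis. Payload 19.9 kg.
Tool frame: the origin (TCP) lies midway between the tips of the shut fingers; the grasp point (between the pads) lies grasp_offset behind it (grasp_offset is the distance from the TCP to the grasp point, in m); z points along the fingers, y is the direction in which the jaws open and shut (so a half turn about z gives the same grasp; the last joint's range is limited). The gripper opens to 94 mm and grips with 3 to 60 N. Pads are 16 mm wide; open, the fingers measure 119 mm over their backs; the gripper's body (75 mm by 177 mm) begins 78 mm behind the grasp point.
Start: joints at [-78.065, 23.915, -0.59, 92.452, 0.269, 63.638, -3.037], TCP at [0.154, 0.606, 0.175] pointing down, gripper open.
Joint ranges: [-161.28, 161.28], [-22.2, 115.67], [-73.04, 71.86], [3.21, 147.25], [-68.34, 248.33], [10.77, 114.83], [-161.83, 161.83]. Speed limits (degrees/s): [108.29, 108.29, 136.94, 136.94, 172.46, 172.46, 172.46].

### API

Orientations are given as a 3x3 rotation matrix whose columns are the frame's x, y, z axes.
In Python, from station import get_obs, camera, sign_off, grasp_offset gives the robot as it stands. The module is installed in compiled form; this text tells all that it offers.
- The arm moves only by the shell command python3 -m jog 'ROWS' [OPENING] [FORCE]. ROWS is JSON, a list of rows, each a list of 4 numbers: the shift along the tool's x, y, z scaled (see below), then the turn about the tool's z scaled (see below). A call has 1 to 10 rows; each row is the pose to reach, as a shift and turn from the pose commanded when the call began, along the tool's axes at that moment, turning the shorter way round; what a row does not reach only later rows make up. The controller multiplies each number of a shift by 0.2 m and each number of a turn by pi rad. A row lasts 1/8 s, in which the tool goes at most 62.5 mm and 10.7 degrees, less where a joint would pass 70% of its speed; a pose out of reach is approached as far as the arm can. A call with a number of a shift or a turn outside -1 to 1 is refused whole. A call with a gripper value outside its range is refused whole. OPENING is the opening, from 0 (shut) to 1 (fully open), set as the call begins (- or left out, the last holds). The fingers move at their own pace and stop on an object; FORCE is the grip in N (left out, the last holds). Time passes only in rows, so rows that repeat a pose let the fingers close. It gives the time, the measured TCP pose, the force and the opening at its end, in the units of the state.
- get_obs(): the state, without advancing time (a new reading comes with each control period).
- camera(name): name is "scene" or "top"; returns a dict with "image" (420x560x3 uint8, red, green, blue), "depth" (420x560 float32, m along the optical axis (not along the pixel's ray), 0 where there is no reading), "fx", "fy", "cx", "cy" (pixels), "D" ([k1, k2, p1, p2, k3] as OpenCV has them; the pictures are not rectified), "R" (3x3) and "t" (3): a world point X has camera coordinates R X + t. Camera axes: x right, y down, z forward; pixel columns grow to the right and rows downward; lengths in m; the calibration is good to about 2 mm. A picture is of the moment at which its call begins.
- sign_off(): hands the job in, once; it reports no verdict.
The state is a dict: "time": time; "q": joint angles; "joint_vel": joint speeds; "joint_torque": joint torques, N m; "tool_pos": TCP position; "eef_rot": TCP orientation; "ft_force": force on the tool from outside, world axes, zero at the start; "moment": the same for the moment, N m; "finger_gap": finger opening in m.
Only numpy, scipy, OpenCV 4.12 (cv2) and the standard library are available. Lean on these libraries where they do the work, as an engineer would, in place of code of your own. Each camera call takes 0.05 s, during which the arm holds its last target.

### The job

The grey cover plate of the centrifuge's terminal box stands on edge in the slotted wooden rack. Lift it out, lay it flat on the bench with its rib upwards and let go of it, then pick it up again level (the rib is its grip), carry it to the open box and lower it over the two pins, not dropping it, until it lies flush on the rim all round; leave the flask, beaker and jar where they stand.

Things in the scene. Friction and masses are not known exactly. Their poses are not given: they have to be found in the camera images.
- cover: Loose grey cover plate, 80 mm (x) by 130 mm (y) by 6 mm thick, 0.1 to 0.25 kg. Origin: centre of its underside; z points out of the ribbed face. Two through holes, 9.6 mm wide, at (x, y) = (24, 48) and (-24, -48) mm (it also fits turned half round). At first it stands on a long edge in the rack (x down, leaning 5 degrees at most), rib facing away from the robot, within 25 degrees of +x.
- rib_top (a point): Middle of the top of the cover's rib, axes as the cover. The rib is a straight grip of the same grey plastic, 54 mm long (y), 14 mm wide (x), rising 25 mm from the middle of the plate's face, so its top is 31 mm above the underside.
- rack: Fixed light wooden rack, 70 mm (x) by 170 mm (y) by 37 mm high. Origin: centre of its underside. A straight slot runs along its y through the middle, 8 mm wide and 25 mm deep; its floor is 12 mm above the bench.
- box: Fixed grey terminal box, open at the top, 84 mm (x) by 134 mm (y) by 60 mm high, walls 6 mm, rim flat. Origin: centre of its underside, z up. Two upright steel pins of 8 mm diameter, tips narrowing to 6 mm over the last 1.5 mm, stand on bosses level with the rim at (x, y) = (24, 48) and (-24, -48) mm, rising 12.5 mm above it. Home: the cover's underside lies on the rim, pins through its holes.
- box_rim (a point): Centre of the box's mouth, at rim height, axes as the box: where the cover's origin comes to lie.
- pin_a (a point): Tip of the box's pin at +x, +y, 72.5 mm above the bench.
- pin_b (a point): Tip of the box's pin at -x, -y, 72.5 mm above the bench.
- flask: Bystander: loose conical glass flask, 80 mm across the base, 122 mm tall, standing beyond the gap between rack and box. Origin: centre of its underside.
- beaker: Bystander: loose glass beaker, about 66 mm across, 85 mm tall. Origin: centre of its underside.
- jar: Bystander: loose amber jar, 60 mm across, 90 mm tall. Origin: centre of its underside.
Mind the look-alikes: they are no part of the job. What is shaped like the box but red is not meant.

How it is judged:
By the outcome, as a careful person would: the job done as asked, in the order asked, and still so for the second after the job is handed in, with the robot touching nothing.
It also fails if it takes over 58 s, if anything falls off the work surface, if the arm or the gripper's body presses on something with over 40 N, if the wrist force passes 120 N, or if a joint passes its speed limit or range.

## Working session

There is one attempt and no reset: what is moved stays moved. The work goes in short steps, Python scripts to look and compute and a shell command to move; the robot and the scene stay as the last step left them, time stands still between calls to the robot, and variables do not carry over. Pictures are saved under pics/ and viewed, and the job is handed in when it is done.

```bash
mkdir -p pics; ls; python3 - <<'E'
from station import get_obs,camera,grasp_offset
import cv2,numpy as np
print(get_obs(),grasp_offset)
for n in("scene","top"):
    c=camera(n); cv2.imwrite(f"pics/{n}0.png",c["image"][:,:,::-1]); np.savez(f"{n}0.npz",**c)
    print(n,c["fx"],c["fy"],c["cx"],c["cy"],c["D"],c["R"],c["t"], (c["depth"]>0).mean())
E
```

```text
pics
{'time': 0.0, 'q': array([-78.06536411,  23.9503582 ,  -0.59267277,  92.4857528 ,
         0.2686886 ,  63.63763685,  -3.03665673]), 'joint_vel': array([-0.07354819, -0.06388194, -0.00821379, -0.05249482, -0.05168819,
        0.06520151,  0.02686618]), 'joint_torque': array([-2.80556356e-03, -8.51234579e+01,  6.36930373e-01, -4.26008642e+01,
       -4.91061271e-02,  1.83408597e-02,  8.05175728e-05]), 'tool_pos': array([0.1543888 , 0.60519513, 0.17389818]), 'eef_rot': array([[-9.68972476e-01,  2.47168525e-01, -2.46785057e-04],
       [ 2.47168639e-01,  9.68971687e-01, -1.23856453e-03],
       [-6.70064357e-05, -1.26113247e-03, -9.99999203e-01]]), 'ft_force': array([-0.12739582, -0.05549697, -0.10867303]), 'moment': array([ 0.05169139, -0.02170448, -0.01039963]), 'finger_gap': 0.0941576869606974} 0.0188
scene 442.35863093096077 442.35863093096077 284.95661861503453 218.12455534478448 [-0.05002333  0.          0.          0.          0.        ] [[-0.36032386  0.93269476 -0.0157227 ]
 [ 0.52248147  0.18782767 -0.83170541]
 [-0.77277411 -0.30789812 -0.55499452]] [ 0.14637413 -0.1970615   1.46359759] 0.9960926870748299
top 489.6691960433539 489.6691960433539 270.3728313639392 213.98478014221482 [-0.12713325  0.          0.          0.          0.        ] [[-0.01276173 -0.99990809 -0.00457813]
 [-0.99619074  0.013109   -0.08621002]
 [ 0.08626211  0.0034605  -0.99626647]] [0.06807213 0.48076147 1.57004892] 0.9960331632653061
```

View pics/scene0.png

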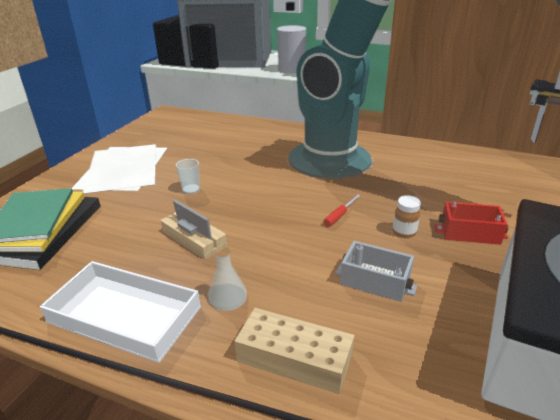

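View pics/top0.png

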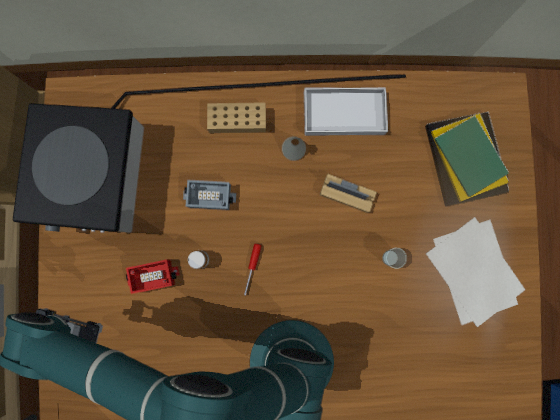

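The top view shows the slotted rack with the grey plate at about (349,193), the grey box at (209,195) and the flask at (294,148). The beaker is at (395,258), the jar at (197,260) and the red look-alike box at (150,276). The drilled wooden block at (237,117) isn't the rack, because it has no slot. Next I'll enlarge the box and rack to confirm.

```bash
cat > h.py <<'E'
import numpy as np,cv2
def K(c): return np.array([[c["fx"],0,c["cx"]],[0,c["fy"],c["cy"]],[0,0,1.]])
def onplane(c,px,z):
    p=cv2.undistortPoints(np.array(px,float).reshape(-1,1,2),K(c),np.array(c["D"])).reshape(-1,2)
    d=np.c_[p,np.ones(len(p))]@c["R"]; o=-c["R"].T@c["t"]
    return o+d*((z-o[2])/d[:,2])[:,None]
def proj(c,X):
    X=np.array(X,float).reshape(-1,3)
    return cv2.projectPoints(X,cv2.Rodrigues(np.array(c["R"]))[0],np.array(c["t"]),K(c),np.array(c["D"]))[0].reshape(-1,2)
def cloud(c):
    h,w=c["depth"].shape; v,u=np.mgrid[:h,:w]
    p=cv2.undistortPoints(np.stack([u,v],-1).reshape(-1,1,2).astype(float),K(c),np.array(c["D"])).reshape(-1,2)
    z=c["depth"].reshape(-1,1); P=np.c_[p,np.ones(len(p))]*z
    return ((P-c["t"])@c["R"]).reshape(h,w,3)
def load(f):
    d=np.load(f); return {k:d[k] for k in d}
E
python3 - <<'E'
from h import *
t=load("top0.npz");s=load("scene0.npz")
def crop(c,x,y,w,h,k): return cv2.resize(c["image"][y:y+h,x:x+w,::-1],None,fx=k,fy=k,interpolation=cv2.INTER_CUBIC)
a=crop(t,310,165,78,57,5);b=crop(t,175,165,78,57,5)
d=crop(s,150,190,78,57,5);e=crop(s,335,235,85,57,5)[:, :390]
cv2.imwrite("pics/c1.png",np.vstack([np.hstack([a,b]),np.hstack([d,e])]))
for n,c in(("t",t),("s",s)):
    C=cloud(c); 
    for (u,v) in ([(349,193),(209,195),(290,250),(294,148)] if n=="t" else [(193,215),(375,270),(280,240)]): print(n,u,v,C[v,u].round(4))
E
```

```text
t 349 193 [ 0.5442 -0.1925  0.0437]
t 209 195 [0.5453 0.2604 0.0303]
t 290 250 [ 0.3642 -0.0007  0.0031]
t 294 148 [ 0.6846 -0.0158  0.0846]
s 193 215 [ 0.5601 -0.1705  0.0853]
s 375 270 [0.5797 0.2652 0.0597]
s 280 240 [0.4771 0.0143 0.0012]
```

View pics/c1.png

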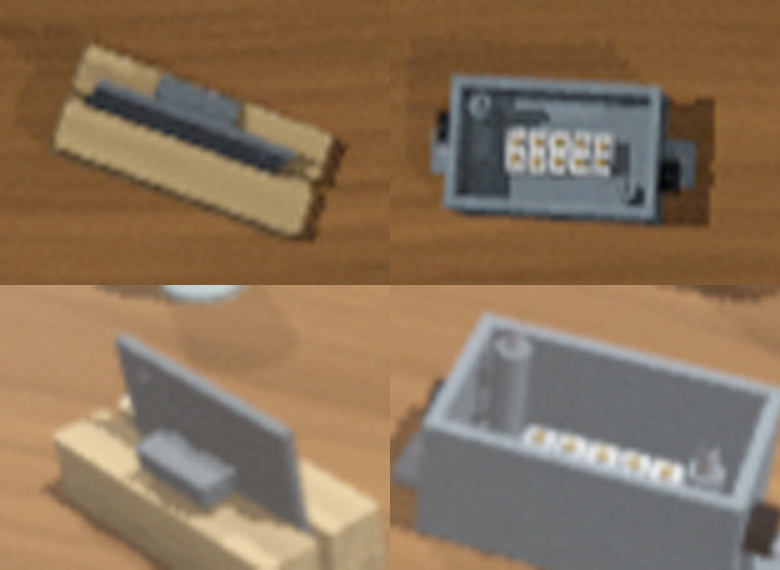

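The enlarged crop confirms both parts. The grey box has two pins, at (480,104) and (635,190) in the crop. The plate stands in the rack's slot with its rib on the +x side, up in the top view. Now I'll measure them.

```bash
python3 - <<'E'
from h import *
t=load("top0.npz");s=load("scene0.npz")
hsv=cv2.cvtColor(t["image"],cv2.COLOR_RGB2HSV)
# rack: light wood
m=np.zeros(hsv.shape[:2],np.uint8); r=hsv[165:222,310:388]; print("wood",hsv[205,355],hsv[250,300],"plate",hsv[190,345],"box",hsv[182,200])
mm=((r[...,2]>140)&(r[...,1]<150)).astype(np.uint8)*255; 
m[165:222,310:388]=mm; m=cv2.morphologyEx(m,cv2.MORPH_CLOSE,np.ones((9,9)))
c=max(cv2.findContours(m,0,2)[0],key=cv2.contourArea); R=cv2.minAreaRect(c); print("rack",R)
P=onplane(t,cv2.boxPoints(R),.037); print(P.round(4),P.mean(0),np.linalg.norm(P-np.roll(P,1,0),axis=1))
# cloud based: plate face from scene: points
for n,cc,(x,y,w,h) in(("s",s,(150,190,78,57)),("t",t,(310,165,78,57))):
    C=cloud(cc)[y:y+h,x:x+w].reshape(-1,3)
    q=C[(C[:,2]>.062)&(C[:,2]<.2)]
    print(n,len(q),q.min(0),q.max(0)); mu=q.mean(0); U,S,V=np.linalg.svd(q-mu); print(mu,V.round(3),S)
    a=q@np.array(V[0]); print("extent",np.ptp(a), np.percentile(q[:,2],[50,90,98]))
    q2=C[(C[:,2]>.041)&(C[:,2]<.0605)]; print("rib-level mean",len(q2),q2.mean(0))
# box
for n,cc,(x,y,w,h) in(("s",s,(335,235,85,65)),("t",t,(175,165,70,57))):
    C=cloud(cc)[y:y+h,x:x+w].reshape(-1,3)
    q=C[(C[:,2]>.056)&(C[:,2]<.066)]; R=cv2.minAreaRect((q[:,:2]*1000).astype(np.float32)); print(n,"box",R,np.median(q[:,2]))
E
```

```text
wood [ 19  99 172] [ 16 159 125] plate [107  31  58] box [103  40 122]
rack ((352.99267578125, 200.73414611816406), (66.96806335449219, 33.97789764404297), 20.2248592376709)
[[ 0.507  -0.0847  0.037 ]
 [ 0.6106 -0.1252  0.037 ]
 [ 0.5325 -0.3284  0.037 ]
 [ 0.4294 -0.2865  0.037 ]] [ 0.51989701 -0.2061915   0.037     ] [0.21619303 0.11120075 0.21773574 0.11129113]
s 411 [ 0.52537001 -0.24489171  0.06206329] [ 0.57808784 -0.12027062  0.09592431]
[ 0.55478373 -0.17847228  0.08020423] [[ 0.357  0.934 -0.004]
 [ 0.002  0.004  1.   ]
 [-0.934  0.357  0.   ]] [0.80309323 0.20437921 0.03525966]
extent 0.13370557799047025 [0.08039743 0.09273408 0.09401904]
rib-level mean 332 [ 0.56495394 -0.17847939  0.05436525]
t 186 [ 0.52469069 -0.24383078  0.06211704] [ 0.57741978 -0.12437413  0.10286447]
[ 0.55162701 -0.18487868  0.08321974] [[-0.367 -0.93  -0.014]
 [ 0.235 -0.078 -0.969]
 [ 0.9   -0.359  0.247]] [0.48581927 0.16622804 0.07675416]
extent 0.12857197524197395 [0.08735013 0.09636909 0.09931922]
rib-level mean 283 [ 0.54774101 -0.18504646  0.04745607]
s box ((544.0029296875, 263.2454833984375), (134.5848846435547, 89.15350341796875), 86.14653015136719) 0.060000906899783706
t box ((544.1001586914062, 263.1912841796875), (135.77578735351562, 85.03282928466797), 85.93128204345703) 0.06046000720924445
```

```bash
python3 - <<'E'
from h import *
t=load("top0.npz");s=load("scene0.npz")
n=np.array([.934,-.357,0]);n/=np.linalg.norm(n); y=np.array([-n[1],n[0],0]); o=np.array([.55478,-.17847,0])
C=cloud(s)[190:247,150:228].reshape(-1,3)-o
a,b,z=C@n,C@y,C[:,2]
k=(z>.065)&(z<.088)&(abs(a)<.008); print("face a vs z",np.polyfit(z[k],a[k],1),"vs b",np.polyfit(b[k],a[k],1)); print("ends b",np.percentile(b[k],[0,1,99,100]))
k=(z>.05)&(z<.066)&(a>.019)&(a<.032); print("rib n",k.sum(),"a",np.percentile(a[k],[2,50,98]),"b",np.percentile(b[k],[0,2,98,100]),"z",np.percentile(z[k],[2,50,98]))
C=cloud(t)[165:222,310:388].reshape(-1,3)-o; a,b,z=C@n,C@y,C[:,2]
k=(z>.08)&(z<.1);print("top edge a",np.percentile(a[k],[5,50,95]),"b",np.percentile(b[k],[0,2,98,100]),np.median(z[k]))
k=(z>.053)&(z<.066)&(a>.008)&(a<.035);print("rib top: n",k.sum(),"a",np.percentile(a[k],[0,5,95,100]),"b",np.percentile(b[k],[0,2,98,100]),np.median(z[k]))
# pins
for nm,c in(("t",t),("s",s)):
  C=cloud(c); k=(C[...,2]>.066)&(C[...,2]<.08)&(abs(C[...,0]-.544)<.06)&(abs(C[...,1]-.263)<.08)
  for p in C[k]: print(nm,p.round(4))
th=np.deg2rad(-4); Rz=np.array([[np.cos(th),-np.sin(th)],[np.sin(th),np.cos(th)]])
for p in([24,48],[-24,-48]): print(np.array([.544,.2632])+Rz@np.array(p)/1000)
# flask, others
for nm,(u,v) in dict(flask=(294,148)).items():
  C=cloud(s); k=(C[...,2]>.01)&(C[...,2]<.13)&(C[...,0]>.55)&(C[...,0]<.8)&(abs(C[...,1]+.02)<.08); print(nm,C[k].min(0),C[k].max(0),C[k].mean(0))
E
```

```text
face a vs z [ 0.06838064 -0.00496668] vs b [-0.00015417  0.00025322]
ends b [-0.07153196 -0.06936451  0.06009571  0.06098531]
rib n 72 a [0.01920205 0.02356066 0.02600153] b [-0.03161622 -0.02921776  0.02228249  0.02361411] z [0.05028019 0.0569811  0.05995213]
top edge a [-0.00538897 -0.00240973  0.00218985] b [-0.07049146 -0.06918361  0.05340778  0.05564967] 0.09212092640125316
rib top: n 82 a [0.00829576 0.01022331 0.02471115 0.02581809] b [-0.03369844 -0.03218786  0.01826643  0.01929081] 0.05923516235982269
t [0.586  0.2971 0.0683]
t [0.5861 0.2846 0.0665]
t [0.5834 0.3135 0.0662]
t [0.5827 0.3033 0.0696]
t [0.5819 0.2206 0.0667]
t [0.579  0.2587 0.0681]
t [0.5787 0.227  0.0668]
t [0.5768 0.307  0.0667]
t [0.5732 0.3066 0.069 ]
t [0.5697 0.3126 0.0714]
t [0.5696 0.3061 0.0718]
t [0.5672 0.3101 0.0666]
t [0.5672 0.307  0.0663]
t [0.5642 0.3262 0.0664]
t [0.5607 0.3227 0.0681]
t [0.5578 0.323  0.0664]
t [0.5482 0.3262 0.0662]
t [0.5449 0.3292 0.0675]
t [0.5448 0.326  0.0675]
t [0.5382 0.3288 0.0696]
t [0.5385 0.3261 0.0667]
t [0.5256 0.3258 0.0677]
t [0.5205 0.2171 0.0709]
t [0.5193
[... 255 characters left out ...]
7  0.0721]
s [0.5176 0.2186 0.0701]
s [0.519  0.221  0.0717]
s [0.5213 0.2152 0.0692]
s [0.5217 0.2174 0.0701]
s [0.5202 0.2193 0.0694]
s [0.5212 0.2153 0.0665]
s [0.5206 0.2174 0.0666]
s [0.5719 0.3069 0.0734]
s [0.5706 0.3126 0.0741]
s [0.5733 0.3073 0.072 ]
s [0.5728 0.3092 0.0722]
s [0.5754 0.3113 0.0748]
s [0.5727 0.313  0.0732]
s [0.5712 0.3075 0.0678]
s [0.5766 0.3097 0.0727]
s [0.5736 0.3115 0.0709]
s [0.5706 0.3133 0.069 ]
s [0.5731 0.3079 0.0668]
s [0.5761 0.31   0.0698]
s [0.572  0.3117 0.067 ]
s [0.5756 0.3103 0.0669]
[0.57128985 0.30940892]
[0.51671015 0.21699108]
flask [ 0.55107275 -0.09969106  0.01002463] [0.79990577 0.02405235 0.1212303 ] [ 0.72828139 -0.02165337  0.04639393]
```

```bash
cat > to.py <<'E'
import sys,numpy as np
from station import get_obs
# args: x y z ang(tool-y world angle deg)
o=get_obs();R=o["eef_rot"];p=o["tool_pos"];x,y,z,a=map(float,sys.argv[1:5])
d=R.T@(np.array([x,y,z])-p)/0.2
cur=np.degrees(np.arctan2(R[1,1],R[0,1])); t=-(((a-cur+180)%360)-180)/180
print("t=%.2f"%o["time"],p.round(4),"yaw %.2f"%cur,"gap %.4f"%o["finger_gap"],"F",o["ft_force"].round(1),"M",o["moment"].round(2),"| shift/0.2:",d.round(3),"turn",round(t,4),"| rows>=",round(np.linalg.norm(d)*0.2/.0625,1))
E
python3 to.py .5635 -.1877 .175 69.1
```

```text
t=0.10 [0.1544 0.6052 0.174 ] yaw 75.69 gap 0.0942 F [ 0.1  0.4 -0.2] M [ 0.01  0.   -0.03] | shift/0.2: [-2.962e+00 -3.336e+00 -1.000e-03] turn 0.0366 | rows>= 14.3
```

```bash
python3 -m jog '[[-0.88,-1,0,0.0366],[-0.88,-1,0,0.0366],[-0.88,-1,0,0.0366],[-0.88,-1,0,0.0366],[-0.88,-1,0,0.0366]]' 1 40; python3 to.py .5635 -.1877 .175 69.1
```

```text
time: 0.72
tool_pos: [0.2771, 0.3652, 0.1746]
eef_rot: [[-0.933, 0.36, 0.0], [0.36, 0.933, -0.0], [-0.0, -0.0, -1.0]]
ft_force: [-0.7, 0.5, 0.4]
finger_gap: 0.0942
t=0.72 [0.2771 0.3652 0.1746] yaw 68.88 gap 0.0942 F [-0.7  0.5  0.4] M [ 0.07 -0.03 -0.03] | shift/0.2: [-2.332e+00 -2.063e+00 -1.000e-03] turn -0.0012 | rows>= 10.0
```

```bash
python3 -m jog '[[-1,-0.88,0,0],[-1,-0.88,0,0],[-1,-0.88,0,0],[-1,-0.88,0,0],[-1,-0.88,0,0]]' ; python3 to.py .5635 -.1877 .175 69.1
```

```text
time: 1.35
tool_pos: [0.4008, 0.1299, 0.1747]
eef_rot: [[-0.933, 0.36, 0.0], [0.36, 0.933, -0.0], [-0.0, -0.0, -1.0]]
ft_force: [-1.2, 1.5, -0.1]
finger_gap: 0.0938
t=1.35 [0.4008 0.1299 0.1747] yaw 68.89 gap 0.0938 F [-1.2  1.5 -0.1] M [0.   0.03 0.02] | shift/0.2: [-1.331e+00 -1.188e+00 -1.000e-03] turn -0.0012 | rows>= 5.7
```

```bash
python3 -m jog '[[-1,-0.88,0,0],[-1,-0.88,0,0],[-1,-0.88,0,0],[-1,-0.88,0,0],[-1,-0.88,0,0]]' ; python3 to.py .5635 -.1877 .110 69.1
```

```text
time: 1.98
tool_pos: [0.5246, -0.1064, 0.1742]
eef_rot: [[-0.933, 0.36, -0.0], [0.36, 0.933, -0.002], [-0.0, -0.002, -1.0]]
ft_force: [0.4, 0.8, 0.1]
finger_gap: 0.0941
t=1.98 [ 0.5246 -0.1064  0.1742] yaw 68.92 gap 0.0941 F [0.4 0.8 0.1] M [ 0.02  0.11 -0.02] | shift/0.2: [-0.328 -0.309  0.322] turn -0.001 | rows>= 1.8
```

```bash
python3 -m jog '[[-0.32,-0.3,0.1,0],[-0.328,-0.309,0.32,0],[-0.328,-0.309,0.32,0],[-0.328,-0.309,0.32,0]]' ; python3 to.py .5635 -.1877 .042 69.1
python3 - <<'E'
from h import *; from station import camera
o=[]
for n,(x,y,w,h) in(("top",(300,140,100,100)),("scene",(140,150,100,100))):
    c=camera(n); np.savez(n+"1.npz",**c); o.append(cv2.resize(c["image"][y:y+h,x:x+w,::-1],None,fx=4,fy=4,interpolation=2))
cv2.imwrite("pics/c2.png",np.hstack(o))
E
```

```text
time: 2.48
tool_pos: [0.5633, -0.1832, 0.1112]
eef_rot: [[-0.935, 0.356, 0.0], [0.356, 0.935, 0.0], [-0.0, 0.0, -1.0]]
ft_force: [0.3, -0.8, -0.4]
finger_gap: 0.0939
t=2.48 [ 0.5633 -0.1832  0.1112] yaw 69.16 gap 0.0939 F [ 0.3 -0.8 -0.4] M [ 0.04 -0.04 -0.01] | shift/0.2: [-0.009 -0.021  0.346] turn 0.0004 | rows>= 1.1
```

View pics/c2.png

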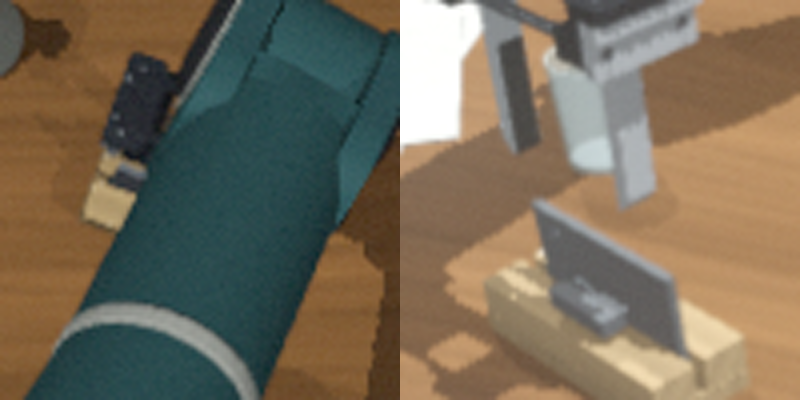

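The scene view shows the open fingers straddling the rib above the plate, with tips near crop (520,150) and (625,205). I'll check the finger-to-plate offset within this one camera.

```bash
python3 - <<'E'
from h import *; from station import get_obs
s=load("scene1.npz"); n=np.array([.934,-.357,0]);n/=np.linalg.norm(n); y=np.array([-n[1],n[0],0]); o=np.array([.55478,-.17847,0])
C=cloud(s)[150:250,140:240].reshape(-1,3)-o; a,b,z=C@n,C@y,C[:,2]
tp=get_obs()["tool_pos"]-o; print("tool a,b",tp@n,tp@y)
k=(z>.105)&(z<.14)&(abs(a-.0125)<.03)
for sgn in(1,-1):
    kk=k&(sgn*(b-tp@y)>.03)&(sgn*(b-tp@y)<.075); print(sgn,kk.sum(),"a",np.percentile(a[kk],[2,25,50,75,98]).round(4),"b",np.percentile(b[kk],[2,50,98]).round(4),"z",z[kk].min())
k=(z>.065)&(z<.088)&(abs(a)<.008);print("face",np.median(a[k]))
E
```

```text
tool a,b 0.010043051550043935 -0.001032440975697924Traceback (most recent call last):
  File "<stdin>", line 7, in <module>
    return _quantile_unchecked(
        a, q, axis, out, overwrite_input, method, keepdims, weights)
    return _ureduce(a,
                    func=_quantile_ureduce_func,
    ...<5 lines>...
                    overwrite_input=overwrite_input,
                    method=method)
    r = func(a, **kwargs)
    result = _quantile(arr,
                       quantiles=q,
    ...<2 lines>...
                       out=out,
                       weights=wgt)
    slices_having_nans = np.isnan(arr[-1, ...])
                                  ~~~^^^^^^^^^
IndexError: index -1 is out of bounds for axis 0 with size 0
```

```bash
python3 - <<'E'
from h import *
s=load("scene1.npz"); n=np.array([.934,-.357,0]);n/=np.linalg.norm(n); y=np.array([-n[1],n[0],0]); o=np.array([.55478,-.17847,0])
Cl=cloud(s)-o
for (u,v) in [(294-140+10,170),(268,180),(268,172),(297,198),(297,190),(292,185),(299,185),(295,175)]: pass
for cx,cy in [(505,80),(515,120),(522,145),(540,140),(615,140),(625,170),(625,200),(645,180)]:
    u,v=140+(cx-400)//4,150+cy//4; c=Cl[v,u]; print((u,v),"a,b,z",(c@n).round(4),(c@y).round(4),c[2].round(4))
E
```

```text
(166, 170) a,b,z 0.0186 -0.0457 0.1919
(168, 180) a,b,z 0.018 -0.0461 0.1657
(170, 186) a,b,z 0.0155 -0.0463 0.1487
(175, 185) a,b,z 0.0008 -0.048 0.1444
(193, 185) a,b,z 0.0188 0.0522 0.1887
(196, 192) a,b,z 0.019 0.0598 0.1744
(196, 200) a,b,z 0.0197 0.0564 0.1532
(201, 195) a,b,z 0.0068 0.0593 0.1612
```

```bash
python3 - <<'E'
from h import *; from station import get_obs
s=load("scene1.npz"); n=np.array([.934,-.357,0]);n/=np.linalg.norm(n); y=np.array([-n[1],n[0],0]); o=np.array([.55478,-.17847,0])
Cl=cloud(s)-o; a,b,z=Cl@n,Cl@y,Cl[...,2]
tp=get_obs()["tool_pos"]
k=(z>.1)&(z<.2)&(abs(a-.01)<.03)
for lo,hi in((-.065,-.04),(.035,.07)):
    kk=k&(b>lo)&(b<hi); i=np.argsort(z[kk])[:12]; print(kk.sum()); print(np.c_[a[kk],b[kk],z[kk]][i].round(4)); print(np.percentile(a[kk],[2,98]))
print("projected TCP",proj(s,[tp]))
E
```

```text
209
[[ 0.0172 -0.0494  0.1429]
 [ 0.0039 -0.0481  0.143 ]
 [ 0.0105 -0.0466  0.1438]
 [ 0.0124 -0.0478  0.1441]
 [ 0.0008 -0.048   0.1444]
 [ 0.0203 -0.0485  0.1447]
 [ 0.009  -0.0484  0.1451]
 [ 0.0181 -0.0514  0.1453]
 [ 0.0153 -0.0475  0.1455]
 [ 0.0081 -0.0454  0.1458]
 [ 0.0048 -0.0459  0.1469]
 [ 0.0064 -0.0475  0.147 ]]
[0.00213684 0.02088449]
207
[[-0.0003  0.0507  0.1443]
 [ 0.0116  0.0516  0.145 ]
 [ 0.0175  0.0521  0.1454]
 [ 0.0195  0.0513  0.146 ]
 [ 0.0085  0.0553  0.1476]
 [ 0.0112  0.0554  0.1489]
 [ 0.0183  0.0539  0.1491]
 [ 0.0058  0.0557  0.1491]
 [ 0.0206  0.0535  0.1499]
 [ 0.0017  0.0578  0.1506]
 [ 0.0199  0.053   0.152 ]
 [ 0.02    0.0601  0.1523]]
[0.00044217 0.02007963]
projected TCP [[185.99112692 205.11918231]]
```

```bash
python3 to.py .5646 -.1892 .1112 69.1; python3 -m jog '[[-0.013,-0.026,0,0],[-0.013,-0.026,0,0],[-0.013,-0.026,0,0],[-0.013,-0.026,0,0],[-0.013,-0.026,0,0]]' 0.7; python3 to.py .5646 -.1892 .042 69.1
python3 - <<'E'
from h import *; from station import get_obs,camera
s=camera("scene"); n=np.array([.934,-.357,0]);n/=np.linalg.norm(n); y=np.array([-n[1],n[0],0]); o=np.array([.55478,-.17847,0])
cv2.imwrite("pics/c3.png",cv2.resize(s["image"][140:250,140:240,::-1],None,fx=5,fy=5,interpolation=2))
Cl=cloud(s)-o; a,b,z=Cl@n,Cl@y,Cl[...,2]
tp=get_obs()["tool_pos"]-o; print("tool a b",tp@n,tp@y)
k=(z>.1)&(z<.18)&(abs(a-.01)<.03)
for lo,hi in((-.065,-.02),(.01,.06)):
    kk=k&(b>lo)&(b<hi); i=np.argsort(z[kk])[:8]; print(kk.sum()); print(np.c_[a[kk],b[kk],z[kk]][i].round(4)); print(np.percentile(a[kk],[2,98]),np.percentile(b[kk],[2,98]))
E
```

```text
t=2.58 [ 0.5638 -0.183   0.1121] yaw 69.20 gap 0.0940 F [ 0.1 -0.1  0.1] M [ 0.03  0.   -0.  ] | shift/0.2: [-0.015 -0.027  0.005] turn 0.0006 | rows>= 0.1
time: 3.2
tool_pos: [0.5635, -0.1901, 0.1106]
eef_rot: [[-0.934, 0.357, -0.0], [0.357, 0.934, -0.0], [0.0, -0.0, -1.0]]
ft_force: [0.3, -0.0, -0.4]
finger_gap: 0.0656
t=3.20 [ 0.5635 -0.1901  0.1106] yaw 69.10 gap 0.0656 F [ 0.3 -0.  -0.4] M [-0.   -0.02  0.01] | shift/0.2: [-0.004  0.006  0.343] turn 0.0 | rows>= 1.1
tool a b 0.012286905684032925 -0.00776681797003057
138
[[ 0.0196 -0.0426  0.1412]
 [ 0.0065 -0.041   0.1414]
 [ 0.0084 -0.0423  0.1417]
 [ 0.0144 -0.0418  0.1418]
 [ 0.0043 -0.0395  0.1437]
 [ 0.018  -0.0401  0.1441]
 [ 0.008  -0.042   0.1444]
 [ 0.0065 -0.0402  0.1444]]
[0.00355987 0.02270694] [-0.05032035 -0.03709488]
127
[[0.0143 0.0298 0.1428]
 [0.0089 0.03   0.143 ]
 [0.0032 0.03   0.143 ]
 [0.0224 0.0297 0.1439]
 [0.0214 0.0321 0.1444]
 [0.0209 0.028  0.1452]
 [0.0087 0.0343 0.1472]
 [0.0147 0.0349 0.1476]]
[0.00299046 0.02292656] [0.02824256 0.04052616]
```

View pics/c3.png

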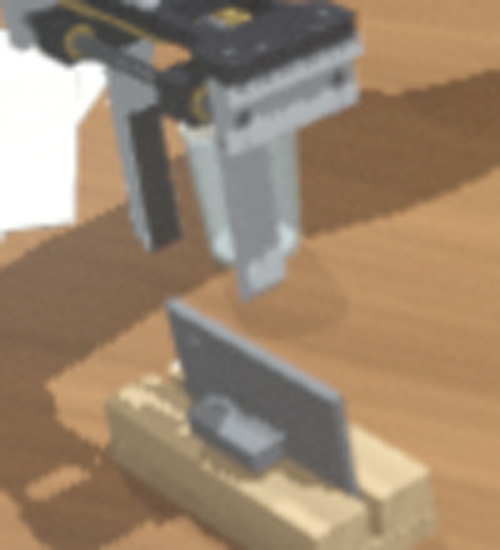

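The tips measure about 31 mm above the stated TCP. I'll find out how that depends on the opening by closing the fingers here in the air.

```bash
cat > tip.py <<'E'
from h import *; from station import get_obs,camera
s=camera("scene"); n=np.array([.934,-.357,0]);n/=np.linalg.norm(n); y=np.array([-n[1],n[0],0])
ob=get_obs(); tp=ob["tool_pos"]
Cl=cloud(s)-tp; a,b,z=Cl@n,Cl@y,Cl[...,2]
k=(z>-.012)&(z<.06)&(abs(a)<.02)&(abs(b)<.06)
print("gap",ob["finger_gap"],"tip z rel",np.sort(z[k])[:6].round(4), "b range",np.percentile(b[k],[2,98]),"a",np.percentile(a[k],[2,98]))
E
python3 -m jog '[[0,0,0,0],[0,0,0,0],[0,0,0,0]]' 0.15 40 |tail -1; python3 tip.py;  python3 -m jog '[[0,0,0,0],[0,0,0,0],[0,0,0,0]]' 0.15 |tail -1; python3 tip.py
```

```text
finger_gap: 0.0395
gap 0.035002454331676786 tip z rel [0.0303 0.0308 0.0309 0.0316 0.0328 0.0331] b range [-0.02756218  0.03550362] a [-0.00908016  0.01092265]
finger_gap: 0.0142
gap 0.013921826829117271 tip z rel [0.0312 0.0327 0.0328 0.033  0.0331 0.0333] b range [-0.01737905  0.02205881] a [-0.00832402  0.01070554]
```

```bash
python3 - <<'E'
from h import *
s=load("scene1.npz"); n=np.array([.934,-.357,0]);n/=np.linalg.norm(n); y=np.array([-n[1],n[0],0]); o=np.array([.55478,-.17847,0])+.010*n-.001*y
Cl=cloud(s)-o; a,b,z=Cl@n,Cl@y,Cl[...,2]-.1112
k=(abs(a)<.06)&(abs(b)<.1)&(z>.02)&(z<.2)
for lo in np.arange(.03,.16,.01):
    q=k&(z>=lo)&(z<lo+.01)
    if q.sum(): print(lo.round(2),q.sum(),"a",a[q].min().round(3),a[q].max().round(3),"b",np.percentile(b[q],[0,10,50,90,100]).round(3))
E
```

```text
0.03 37 a -0.01 0.011 b [-0.053 -0.049 -0.045  0.055  0.059]
0.04 71 a -0.009 0.011 b [-0.057 -0.05   0.051  0.061  0.062]
0.05 81 a -0.011 0.01 b [-0.058 -0.049  0.052  0.061  0.064]
0.06 76 a -0.008 0.011 b [-0.061 -0.05   0.051  0.061  0.062]
0.07 79 a -0.011 0.011 b [-0.057 -0.048  0.05   0.062  0.063]
0.08 82 a -0.011 0.011 b [-0.058 -0.049  0.052  0.061  0.063]
0.09 84 a -0.01 0.011 b [-0.058 -0.051  0.049  0.061  0.063]
0.1 89 a -0.01 0.011 b [-0.058 -0.051  0.05   0.062  0.064]
0.11 58 a -0.011 0.011 b [-0.058 -0.052  0.004  0.062  0.062]
0.12 23 a -0.016 0.014 b [-0.059 -0.057 -0.049 -0.047  0.079]
0.13 197 a -0.035 0.035 b [-0.08  -0.052  0.08   0.083  0.084]
0.14 333 a -0.033 0.036 b [-0.079 -0.05   0.029  0.082  0.085]
0.15 252 a -0.035 0.035 b [-0.085 -0.071  0.052  0.088  0.09 ]
```

The body starts 128 mm above the reported TCP, which is 97 mm above the seen tips. That equals 18.8 + 78 mm, so the gripper geometry agrees and the reported z reads about 31 mm low. I'll work with true tip z = reported z + 0.031.

```bash
python3 -m jog '[[-0.01,0,0,0],[-0.01,0,0.05,0],[-0.01,0,0.15,0],[-0.01,0,0.25,0],[-0.01,0,0.33,0],[-0.01,0,0.38,0],[-0.01,0,0.40,0],[-0.01,0,0.40,0]]' 0.7 40; python3 - <<'E'
from h import *; from station import camera
s=camera("scene"); np.savez("scene2.npz",**s)
cv2.imwrite("pics/c4.png",cv2.resize(s["image"][150:255,140:240,::-1],None,fx=5,fy=5,interpolation=2))
E
python3 tip.py
```

```text
time: 5.1
tool_pos: [0.5655, -0.191, 0.0307]
eef_rot: [[-0.934, 0.357, 0.0], [0.357, 0.934, -0.0], [-0.0, -0.0, -1.0]]
ft_force: [0.3, -0.3, 0.0]
finger_gap: 0.066
gap 0.06567380583218434 tip z rel [-0.0118 -0.0118 -0.0117 -0.0116 -0.0115 -0.0114] b range [-0.05493859  0.05786496] a [-0.01620624  0.01611552]
```

View pics/c4.png

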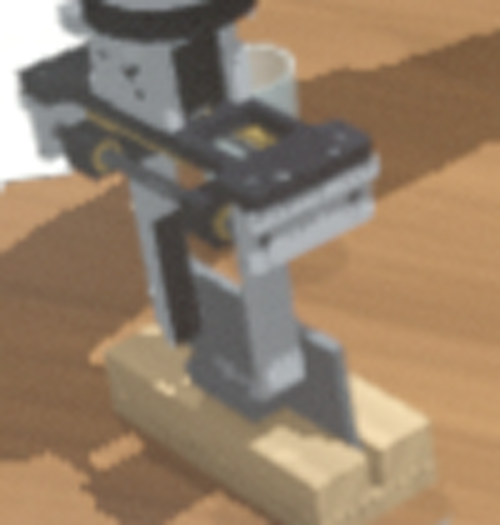

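The fingers straddle the rib, with their tips about level with its top. That agrees with a true tip height of 62 mm. I'll go 20 mm further down and close.

```bash
python3 -m jog '[[0,0,0.04,0],[0,0,0.08,0],[0,0,0.1,0],[0,0,0.1,0]]'; python3 -m jog '[[0,0,0,0],[0,0,0,0],[0,0,0,0],[0,0,0,0]]' 0.2 40;  python3 - <<'E'
from h import *; from station import camera
s=camera("scene"); np.savez("scene2.npz",**s)
cv2.imwrite("pics/c5.png",cv2.resize(s["image"][150:255,140:240,::-1],None,fx=5,fy=5,interpolation=2))
E
```

```text
time: 5.7
tool_pos: [0.5651, -0.1909, 0.0102]
eef_rot: [[-0.934, 0.357, -0.001], [0.357, 0.934, -0.0], [0.001, -0.0, -1.0]]
ft_force: [0.1, -0.8, 0.6]
finger_gap: 0.0655
time: 6.2
tool_pos: [0.5655, -0.191, 0.0108]
eef_rot: [[-0.934, 0.357, 0.0], [0.357, 0.934, -0.0], [-0.0, -0.0, -1.0]]
ft_force: [0.7, 0.2, 0.9]
finger_gap: 0.0535
```

View pics/c5.png

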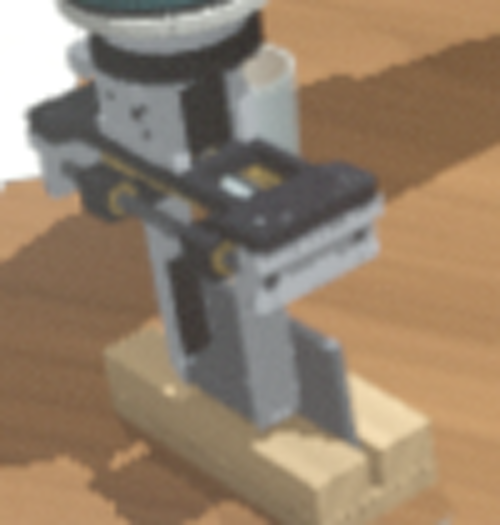

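The gap holds at 53.5 mm against a 54 mm rib, so the rib is gripped by its ends. Lifting.

```bash
python3 -m jog '[[0,0,-0.05,0],[0,0,-0.1,0],[0,0,-0.2,0],[0,0,-0.35,0],[0,0,-0.45,0],[0,0,-0.45,0]]' - 50; python3 to.py .50 .03 .100 86; python3 - <<'E'
from h import *; from station import camera
s=camera("scene"); np.savez("scene2.npz",**s)
cv2.imwrite("pics/c6.png",cv2.resize(s["image"][120:255,140:260,::-1],None,fx=4,fy=4,interpolation=2))
E
```

```text
time: 7.0
tool_pos: [0.5663, -0.191, 0.1023]
eef_rot: [[-0.934, 0.357, 0.003], [0.357, 0.934, -0.0], [-0.003, 0.001, -1.0]]
ft_force: [-0.5, -0.4, -1.7]
finger_gap: 0.0531
t=7.00 [ 0.5663 -0.191   0.1023] yaw 69.11 gap 0.0531 F [-0.5 -0.4 -1.7] M [-0.    0.03 -0.03] | shift/0.2: [0.704 0.914 0.01 ] turn -0.0938 | rows>= 3.7
```

View pics/c6.png

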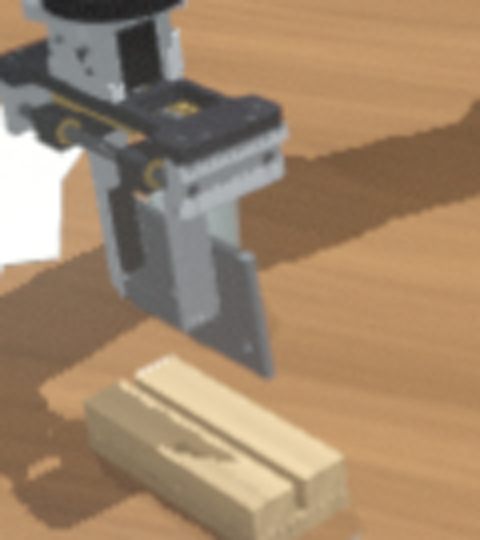

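The cover is clear of the rack and still upright in the grip. Carrying it to open bench between rack and box.

```bash
python3 -m jog '[[0.15,0.22,0,-0.03],[0.35,0.5,0,-0.06],[0.55,0.8,0,-0.0938],[0.61,0.95,0,-0.0938],[0.61,0.95,0,-0.0938],[0.61,0.95,0,-0.0938]]'; python3 to.py .52 .03 .0 86; python3 - <<'E'
from h import *; from station import camera,get_obs
s=camera("scene"); np.savez("scene3.npz",**s)
tp=get_obs()["tool_pos"]; print(proj(s,[tp]))
cv2.imwrite("pics/c7.png",cv2.resize(s["image"][120:280,200:360,::-1],None,fx=3,fy=3,interpolation=2))
E
```

```text
time: 7.8
tool_pos: [0.5188, 0.0294, 0.1]
eef_rot: [[-0.998, 0.07, -0.001], [0.07, 0.998, -0.001], [0.001, -0.001, -1.0]]
ft_force: [0.2, -0.6, -1.7]
finger_gap: 0.0534
t=7.80 [0.5188 0.0294 0.1   ] yaw 85.97 gap 0.0534 F [ 0.2 -0.6 -1.7] M [ 0.   -0.03 -0.01] | shift/0.2: [-0.006  0.004  0.5  ] turn -0.0002 | rows>= 1.6
[[278.1981605  216.46104606]]
```

View pics/c7.png

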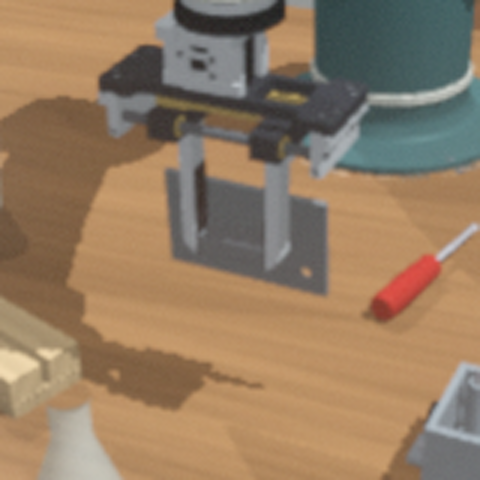

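The plate hangs upright and the bench below it is clear. I'll lower its edge to about 6 mm above the bench and then ease the grip, so that it swings rib-up about the jaw axis under its own weight.

```bash
cat > shot.py <<'E'
import sys
from h import *; from station import camera
s=camera("scene"); np.savez(sys.argv[1]+".npz",**s); x,y,w,h=map(int,sys.argv[2:6]); k=float(sys.argv[6])
cv2.imwrite("pics/"+sys.argv[1]+".png",cv2.resize(s["image"][y:y+h,x:x+w,::-1],None,fx=k,fy=k,interpolation=2))
E
python3 -m jog '[[0,0,0.15,0],[0,0,0.3,0],[0,0,0.42,0],[0,0,0.475,0],[0,0,0.475,0]]' - 20; python3 -m jog '[[0,0,0,0],[0,0,0,0]]' - 8 ; python3 shot.py c8 210 140 120 110 5
```

```text
time: 8.48
tool_pos: [0.519, 0.0292, 0.0053]
eef_rot: [[-0.997, 0.071, -0.001], [0.071, 0.997, -0.001], [0.001, -0.001, -1.0]]
ft_force: [-0.1, 0.1, -1.3]
finger_gap: 0.0534
time: 8.72
tool_pos: [0.5197, 0.0302, 0.0063]
eef_rot: [[-0.998, 0.07, 0.001], [0.07, 0.998, 0.0], [-0.001, 0.0, -1.0]]
ft_force: [-0.2, -0.1, -2.3]
finger_gap: 0.0538
```

View pics/c8.png

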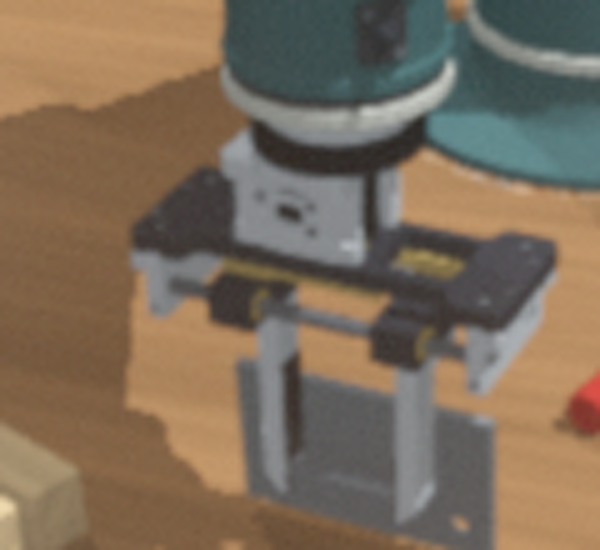

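Still upright at 8 N, so I'll go to 3 N.

```bash
python3 -m jog '[[0,0,0,0],[0,0,0,0],[0,0,0,0]]' - 3 ; python3 shot.py c9 210 150 120 110 5
```

```text
time: 9.15
tool_pos: [0.5192, 0.0301, 0.0056]
eef_rot: [[-0.998, 0.07, 0.0], [0.07, 0.998, -0.0], [-0.0, -0.0, -1.0]]
ft_force: [0.4, 0.4, -0.7]
finger_gap: 0.0537
```

View pics/c9.png

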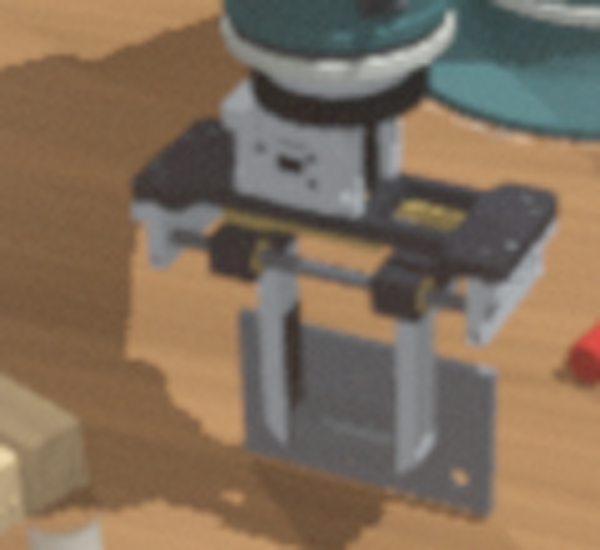

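```bash
cat > ang.py <<'E'
from h import *; from station import camera,get_obs
import sys
s=camera("scene"); tp=get_obs()["tool_pos"]; R=get_obs()["eef_rot"]
if len(sys.argv)>1: cv2.imwrite("pics/"+sys.argv[1]+".png",cv2.resize(s["image"][150:260,210:330,::-1],None,fx=5,fy=5,interpolation=2))
n=-R[:,0]; y=R[:,1]
C=cloud(s).reshape(-1,3); d=C-tp; a,b,z=d@n,d@y-.003,C[:,2]
k=(abs(b)>.042)&(abs(b)<.062)&(abs(a)<.07)&(z>.004)&(z<.1)
A=np.c_[a[k],z[k]]; mu=A.mean(0); V=np.linalg.svd(A-mu)[2][0]; 
print("n",k.sum(),"face dir",V.round(3),"tilt from vertical",np.degrees(np.arctan2(-V[0]*np.sign(V[1]),abs(V[1]))).round(1),"a,z mean",mu.round(4),"z range",np.percentile(z[k],[1,99]).round(4),"a range",np.percentile(a[k],[1,99]).round(4))
E
python3 ang.py; python3 -m jog '[[0,0,0,0],[0,0,0,0],[0,0,0,0],[0,0,0,0]]' - 3|tail -2; python3 ang.py
```

```text
n 342 face dir [ 0.014 -1.   ] tilt from vertical 0.8 a,z mean [-0.0138  0.0469] z range [0.0069 0.0864] a range [-0.0196  0.0081]
ft_force: [-0.4, -0.5, -2.1]
finger_gap: 0.0539
n 337 face dir [ 0.01 -1.  ] tilt from vertical 0.6 a,z mean [-0.014   0.0464] z range [0.0064 0.0866] a range [-0.0201 -0.009 ]
```

The 3 N grip holds the angle, so gravity alone won't turn it. Instead I'll use the fixed rack's far top edge as a fulcrum: drag the plate back across it at constant height, which turns it rib-up about the jaws. First I need the rack's edges.

```bash
python3 - <<'E'
from h import *
n=np.array([.934,-.357,0]);n/=np.linalg.norm(n); y=np.array([-n[1],n[0],0]); o=np.array([.55478,-.17847,0])
for f,(x,yy,w,h) in(("scene2.npz",(150,190,90,75)),("top0.npz",(310,165,78,57))):
    C=cloud(load(f))[yy:yy+h,x:x+w].reshape(-1,3)-o; a,b,z=C@n,C@y,C[:,2]
    k=(z>.034)&(z<.040)&(abs(a)<.06); print(f,"a",np.percentile(a[k],[0,1,99,100]).round(4),"b",np.percentile(b[k],[0,1,99,100]).round(4), np.median(z[k]))
    r=cv2.minAreaRect((np.c_[a[k],b[k]]*1000).astype(np.float32)); print(r)
for nm,A,B in(("start",.085,-.003),("end",-.008,-.003)): 
    p=o+A*n+B*y; print(nm,p.round(4))
E
python3 to.py .6355 -.2116 .06 69.1
```

```text
scene2.npz a [-0.042  -0.0393  0.0308  0.032 ] b [-0.0979 -0.0954  0.0726  0.0743] 0.03724285483512662
((-4.720857620239258, -11.908836364746094), (172.12644958496094, 73.17173767089844), 89.39635467529297)
top0.npz a [-0.0409 -0.0397  0.0307  0.0313] b [-0.0989 -0.0975  0.0685  0.0699] 0.03746120313408026
((-5.237720489501953, -14.73822021484375), (168.64138793945312, 71.56249237060547), 89.3211441040039)
start [ 0.6331 -0.2116  0.    ]
end [ 0.5462 -0.1784  0.    ]
t=9.80 [0.5192 0.0301 0.0056] yaw 85.98 gap 0.0537 F [ 0.6  0.4 -0.8] M [ 0.01 -0.09 -0.02] | shift/0.2: [-0.665 -1.165 -0.272] turn 0.0938 | rows>= 4.4
```

```bash
python3 -m jog '[[0,0,-0.2,0],[-0.1,-0.2,-0.4,0.03],[-0.25,-0.45,-0.5,0.06],[-0.4,-0.7,-0.5,0.0938],[-0.55,-0.95,-0.5,0.0938],[-0.55,-0.95,-0.5,0.0938]]' - 30|head -2; python3 to.py .6156 -.2156 .1056 69.1
```

```text
time: 10.55
tool_pos: [0.6157, -0.1721, 0.1053]
t=10.55 [ 0.6157 -0.1721  0.1053] yaw 68.80 gap 0.0537 F [-1.   0.7 -1.8] M [-0.01 -0.01 -0.04] | shift/0.2: [-0.078 -0.203 -0.001] turn -0.0017 | rows>= 0.7
```

```bash
python3 -m jog '[[-0.08,-0.203,0,-0.0017],[-0.08,-0.203,0.1,-0.0017],[-0.08,-0.203,0.3,-0.0017],[-0.08,-0.203,0.4,-0.0017],[-0.08,-0.203,0.435,-0.0017],[-0.08,-0.203,0.435,-0.0017]]' - 30; python3 to.py .6156 -.2156 .0185 69.1; python3 shot.py d1 130 130 120 120 5
```

```text
time: 11.3
tool_pos: [0.6164, -0.2106, 0.019]
eef_rot: [[-0.936, 0.351, 0.0], [0.351, 0.936, -0.0], [-0.0, -0.0, -1.0]]
ft_force: [-0.1, -0.5, -1.5]
finger_gap: 0.0534
t=11.30 [ 0.6164 -0.2106  0.019 ] yaw 69.42 gap 0.0534 F [-0.1 -0.5 -1.5] M [ 0.02 -0.05 -0.04] | shift/0.2: [-0.005 -0.025  0.003] turn 0.0018 | rows>= 0.1
```

View pics/d1.png

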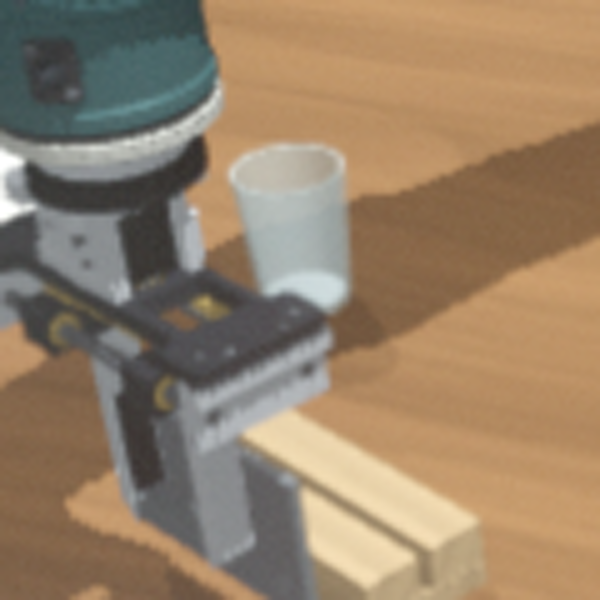

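The plate stands just beyond the rack's far side with its lower part below the rack's top edge. I'll ease the grip and drag it back across the edge.

```bash
python3 -m jog '[[0,0,0,0],[0.06,0,0,0],[0.1,0,0,0],[0.14,0,0,0],[0.18,0,0,0],[0.22,0,0,0],[0.22,0,0,0]]' - 6; python3 shot.py d2 130 130 120 120 5
```

```text
time: 12.22
tool_pos: [0.5743, -0.1949, 0.0187]
eef_rot: [[-0.936, 0.352, -0.0], [0.352, 0.936, 0.0], [0.001, 0.0, -1.0]]
ft_force: [-0.3, -0.5, 0.2]
finger_gap: 0.0541
```

View pics/d2.png

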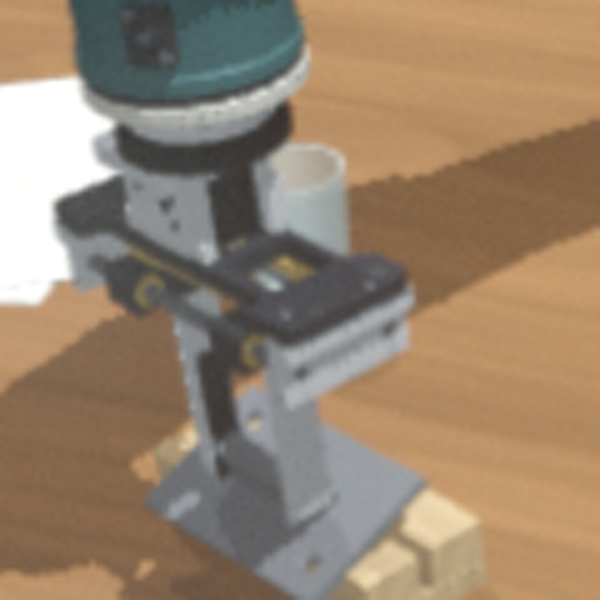

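This is working. The plate is already tipped well over on the rack edge, with its rib turning upwards. I'll drag further.

```bash
python3 -m jog '[[0.05,0,0,0],[0.1,0,0,0],[0.14,0,0,0],[0.16,0,0,0],[0.16,0,0,0]]' - 6; python3 shot.py d3 130 130 120 120 5; python3 - <<'E'
from h import *; from station import get_obs
C=cloud(load("d3.npz")).reshape(-1,3); ob=get_obs(); tp=ob["tool_pos"];R=ob["eef_rot"]
d=C-tp;a,b,z=-d@R[:,0],d@R[:,1]-.003,C[:,2]
k=(z>.035)&(z<.1)&(abs(b)>.038)&(abs(b)<.063)&(abs(a)<.05)
A=np.c_[a[k],b[k],np.ones(k.sum())]; c=np.linalg.lstsq(A,z[k],rcond=None)[0]; r=z[k]-A@c; kk=abs(r)<.004
c=np.linalg.lstsq(A[kk],z[k][kk],rcond=None)[0]; print("face slope a,b deg",np.degrees(np.arctan(c[:2])).round(2),"z0",c[2],k.sum(),kk.sum(),"a",np.percentile(a[k][kk],[1,99]),"b",np.percentile(b[k][kk],[1,99]))
E
```

```text
time: 12.9
tool_pos: [0.5446, -0.1838, 0.0186]
eef_rot: [[-0.936, 0.352, -0.0], [0.352, 0.936, 0.0], [0.0, 0.0, -1.0]]
ft_force: [0.2, 0.1, -0.1]
finger_gap: 0.0539
face slope a,b deg [-6.82 -0.15] z0 0.04793744488238639 454 348 a [-0.04132624  0.03845725] b [-0.06205433  0.0622991 ]
```

View pics/d3.png

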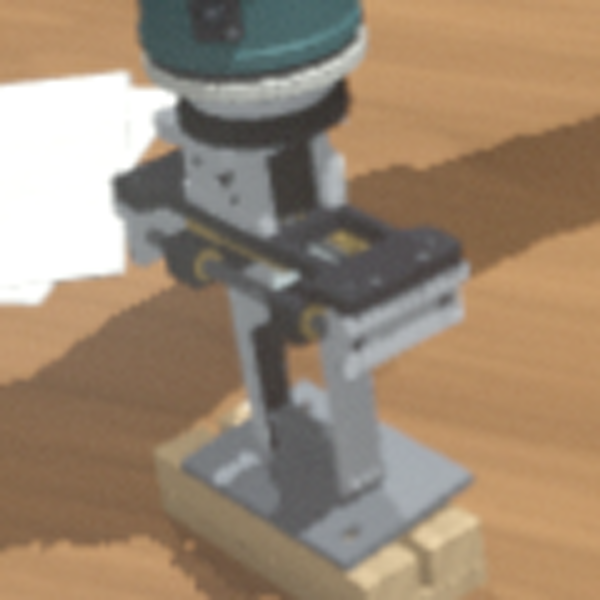

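The plate is within 7° of level, rib up. I'll carry it to the clear bench spot and lower it flat.

```bash
python3 -m jog '[[0,0,-0.1,0],[0,0,-0.3,0],[0,0.15,-0.3,-0.03],[0.05,0.4,-0.3,-0.06],[0.1,0.65,-0.3,-0.09],[0.15,0.9,-0.3,-0.093],[0.15,0.95,-0.3,-0.093],[0.15,0.95,-0.3,-0.093]]' - 25|head -2; python3 to.py .50 .03 -.010 86
```

```text
time: 13.95
tool_pos: [0.5838, 0.0051, 0.0787]
t=13.95 [0.5838 0.0051 0.0787] yaw 86.28 gap 0.0537 F [-0.4 -0.4 -2.8] M [-0.02 -0.02 -0.03] | shift/0.2: [0.426 0.097 0.443] turn 0.0015 | rows>= 2.0
```

```bash
python3 -m jog '[[0.2,0.05,0,0],[0.42,0.097,0,0.0015],[0.42,0.097,0.2,0.0015],[0.42,0.097,0.35,0.0015],[0.42,0.097,0.43,0.0015],[0.42,0.097,0.43,0.0015]]' - 25|head -2;python3 to.py .50 .03 -.0234 86; python3 ang.py d4
```

```text
time: 14.7
tool_pos: [0.5008, 0.0284, -0.0078]
t=14.70 [ 0.5008  0.0284 -0.0078] yaw 85.80 gap 0.0539 F [-0.2 -0.1 -0.6] M [ 0.04 -0.06 -0.  ] | shift/0.2: [0.004 0.008 0.078] turn -0.0011 | rows>= 0.3
n 361 face dir [-0.989  0.145] tilt from vertical 81.6 a,z mean [0.0065 0.0211] z range [0.0106 0.0833] a range [-0.0403  0.0391]
```

View pics/d4.png

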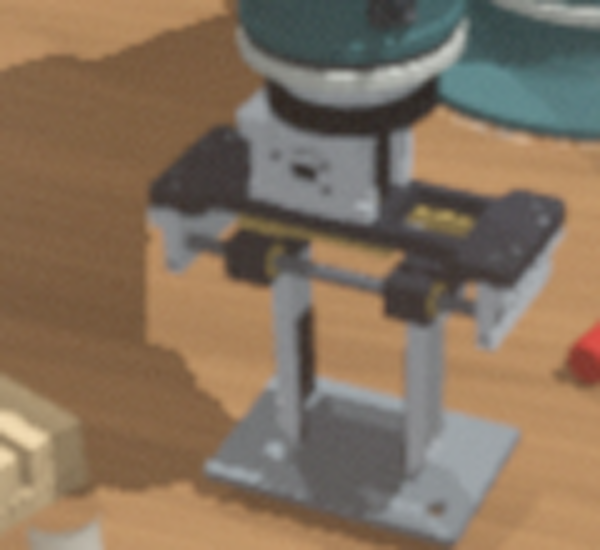

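Hovering nearly level. Now I'll lower gently with a light grip until it lies flat.

```bash
python3 -m jog '[[0,0,0.02,0],[0,0,0.04,0],[0,0,0.055,0],[0,0,0.065,0],[0,0,0.072,0],[0,0,0.078,0],[0,0,0.078,0]]' - 4;python3 to.py .50 .03 -.0234 86; python3 ang.py d5
```

```text
time: 15.62
tool_pos: [0.5012, 0.0294, -0.0231]
eef_rot: [[-0.997, 0.072, 0.0], [0.072, 0.997, -0.0], [-0.0, -0.0, -1.0]]
ft_force: [0.2, 0.6, -1.0]
finger_gap: 0.054
t=15.62 [ 0.5012  0.0294 -0.0231] yaw 85.88 gap 0.0540 F [ 0.2  0.6 -1. ] M [ 0.02 -0.05  0.02] | shift/0.2: [0.006 0.003 0.002] turn -0.0007 | rows>= 0.0
n 288 face dir [-1.   -0.01] tilt from vertical -89.4 a,z mean [0.0073 0.0075] z range [0.0041 0.0532] a range [-0.0383  0.042 ]
```

Flat on the bench: the face measures z≈7 mm with tilt under 1°. Letting go.

```bash
python3 -m jog '[[0,0,0,0],[0,0,0,0],[0,0,0,0],[0,0,0,0]]' 0.75 ;python3 to.py .50 .03 .07 -4; python3 -m jog '[[0,0,-0.1,0],[0,0,-0.25,0],[0,0,-0.4,0.06],[0,0,-0.45,0.12],[0,0,-0.45,0.18],[0,0,-0.45,0.24],[0,0,-0.45,0.3],[0,0,-0.45,0.36],[0,0,-0.45,0.42],[0,0,-0.45,0.5]]' 0.45 ; python3 -m jog '[[0,0,0,0],[0,0,0,0]]'; python3 to.py .50 .03 .07 -4; python3 -c "
from station import get_obs; print(get_obs()['q'])"
```

```text
time: 16.18
tool_pos: [0.5012, 0.0294, -0.023]
eef_rot: [[-0.997, 0.072, 0.0], [0.072, 0.997, -0.0], [-0.0, -0.0, -1.0]]
ft_force: [0.0, -0.4, 0.0]
finger_gap: 0.0708
t=16.18 [ 0.5012  0.0294 -0.023 ] yaw 85.88 gap 0.0708 F [ 0.  -0.4  0. ] M [ 0.02 -0.01  0.03] | shift/0.2: [ 0.006  0.003 -0.465] turn 0.4993 | rows>= 1.5
time: 17.42
tool_pos: [0.5012, 0.0294, 0.067]
eef_rot: [[0.007, 1.0, 0.0], [1.0, -0.007, 0.0], [0.0, 0.0, -1.0]]
ft_force: [0.3, 0.2, -0.6]
finger_gap: 0.0423
time: 17.68
tool_pos: [0.5011, 0.0295, 0.067]
eef_rot: [[-0.003, 1.0, -0.0], [1.0, 0.003, -0.0], [-0.0, -0.0, -1.0]]
ft_force: [-0.2, -0.3, -0.4]
finger_gap: 0.042
t=17.68 [0.5011 0.0295 0.067 ] yaw 0.19 gap 0.0420 F [-0.2 -0.3 -0.4] M [-0.11  0.06  0.03] | shift/0.2: [ 0.003 -0.006 -0.015] turn 0.0233 | rows>= 0.1
[-47.11614337  27.15146992  50.03181905 116.4709582  -27.70335854
  48.77426982  18.87662049]
```

```bash
python3 -m jog '[[0,0,0,0.023],[0,0,0,0.023]]'|tail -1; python3 to.py .5011 .0295 .067 -4; python3 shot.py e1 210 150 120 110 5; python3 - <<'E'
from h import *; from station import get_obs
C=cloud(load("e1.npz")); ob=get_obs(); 
k=(C[...,2]>.003)&(C[...,2]<.012)&(abs(C[...,0]-.5)<.1)&(abs(C[...,1]-.03)<.1)
hsv=cv2.cvtColor(load("e1.npz")["image"],cv2.COLOR_RGB2HSV); k&=hsv[...,1]<90
p=C[k]; r=cv2.minAreaRect((p[:,:2]*1000).astype(np.float32)); print(k.sum(),r,np.median(p[:,2]))
k=(C[...,2]>.026)&(C[...,2]<.036)&(abs(C[...,0]-.5)<.03)&(abs(C[...,1]-.03)<.045)
p=C[k];print("rib",len(p),cv2.minAreaRect((p[:,:2]*1000).astype(np.float32)),np.median(p[:,2]))
E
```

```text
finger_gap: 0.0422
t=17.93 [0.5012 0.0293 0.067 ] yaw -4.05 gap 0.0422 F [-0.4  0.5  0.3] M [-0.08  0.04 -0.02] | shift/0.2: [ 0.001 -0.     0.   ] turn -0.0003 | rows>= 0.0
930 ((499.60595703125, 29.495868682861328), (132.6526641845703, 88.9892578125), 86.04987335205078) 0.006157417920423142
rib 110 ((503.4451904296875, 29.765748977661133), (52.71503448486328, 18.646350860595703), 88.45552825927734) 0.03036211223494128
```

View pics/e1.png

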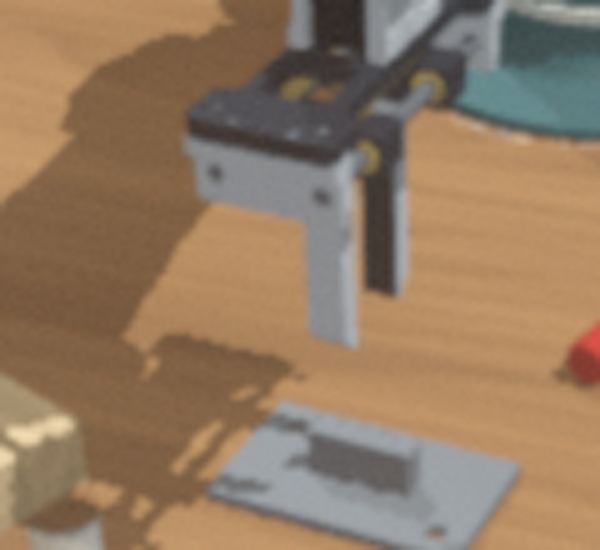

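The cover lies flat, rib up and free, about crop (365,480). Its measured centre is (0.500, 0.029) with yaw −4°, matching the tool pose. Now I'll regrip across the rib.

```bash
python3 -m jog '[[0,0,0.15,0],[0,0,0.3,0],[0,0,0.38,0],[0,0,0.42,0],[0,0,0.44,0],[0,0,0.44,0]]'; python3 to.py .5011 .0295 -.021 -4;  python3 -m jog '[[0,0,0,0],[0,0,0,0],[0,0,0,0],[0,0,0,0]]' 0.05 40; python3 shot.py e2 210 150 120 110 5
```

```text
time: 18.73
tool_pos: [0.5015, 0.0294, -0.0206]
eef_rot: [[0.073, 0.997, 0.001], [0.997, -0.073, 0.0], [0.0, 0.001, -1.0]]
ft_force: [0.1, -0.5, 0.3]
finger_gap: 0.0423
t=18.73 [ 0.5015  0.0294 -0.0206] yaw -4.19 gap 0.0423 F [ 0.1 -0.5  0.3] M [-0.06  0.07 -0.02] | shift/0.2: [ 0.    -0.002  0.002] turn -0.001 | rows>= 0.0
time: 19.23
tool_pos: [0.5013, 0.0295, -0.0209]
eef_rot: [[0.073, 0.997, 0.0], [0.997, -0.073, 0.0], [0.0, 0.0, -1.0]]
ft_force: [-0.3, 0.3, 3.9]
finger_gap: 0.0137
```

View pics/e2.png

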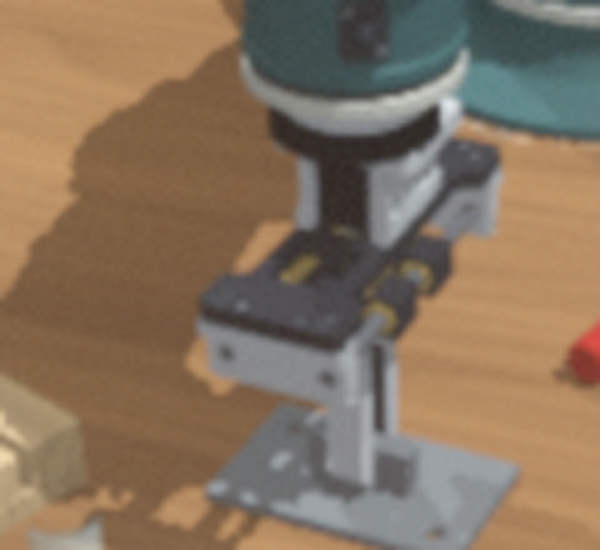

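The gap of 13.7 mm matches the 14 mm rib, so it's gripped. Lifting and carrying to hover over the box.

```bash
python3 to.py .5445 .2630 .085 -4; python3 -m jog '[[0,0,-0.15,0],[0,0,-0.35,0],[0.1,0,-0.53,0],[0.35,0.03,-0.53,0],[0.6,0.06,-0.53,0],[0.85,0.1,-0.53,0],[0.98,0.12,-0.53,0],[0.98,0.12,-0.53,0]]' - 50; python3 to.py .5445 .2630 .085 -4
```

```text
t=19.27 [ 0.5012  0.0294 -0.0209] yaw -4.21 gap 0.0138 F [-0.5  0.7  4.5] M [0.1  0.35 0.01] | shift/0.2: [ 1.181  0.13  -0.529] turn -0.0011 | rows>= 4.2
time: 20.27
tool_pos: [0.5393, 0.2249, 0.0844]
eef_rot: [[0.07, 0.998, -0.0], [0.998, -0.07, -0.001], [-0.001, -0.0, -1.0]]
ft_force: [-0.5, -0.7, -1.0]
finger_gap: 0.0137
t=20.27 [0.5393 0.2249 0.0844] yaw -4.04 gap 0.0137 F [-0.5 -0.7 -1. ] M [-0.07  0.1  -0.01] | shift/0.2: [ 0.192  0.013 -0.003] turn -0.0002 | rows>= 0.6
```

```bash
python3 -m jog '[[0.1,0.007,0,0],[0.192,0.013,0,0],[0.192,0.013,0,0],[0.192,0.013,0,0]]'; python3 to.py .5445 .2630 .085 -4; python3 shot.py f1 310 170 130 130 4.5;  python3 - <<'E'
from h import *; from station import camera
c=camera("top"); np.savez("top_f1.npz",**c)
cv2.imwrite("pics/f1t.png",cv2.resize(c["image"][130:250,150:270,::-1],None,fx=4,fy=4,interpolation=2))
E
```

```text
time: 20.78
tool_pos: [0.5449, 0.2606, 0.0849]
eef_rot: [[0.074, 0.997, -0.0], [0.997, -0.074, -0.0], [-0.0, -0.0, -1.0]]
ft_force: [-0.0, -0.9, -1.0]
finger_gap: 0.0138
t=20.77 [0.5449 0.2606 0.0849] yaw -4.23 gap 0.0138 F [-0.  -0.9 -1. ] M [-0.11  0.1   0.01] | shift/0.2: [ 0.012 -0.003 -0.   ] turn -0.0013 | rows>= 0.0
```

View pics/f1.png

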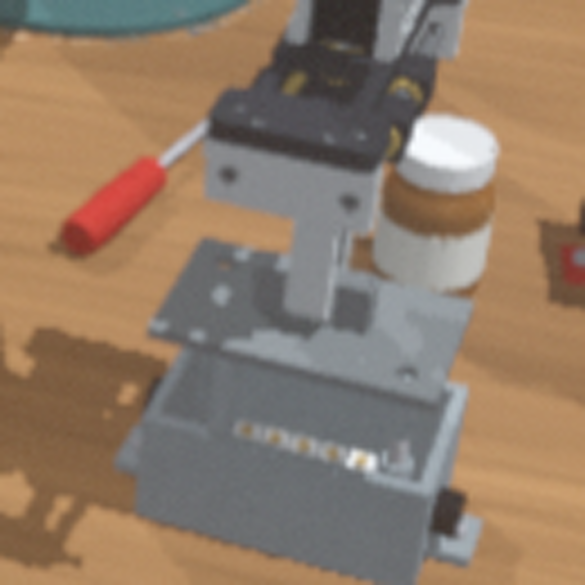

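View pics/f1t.png

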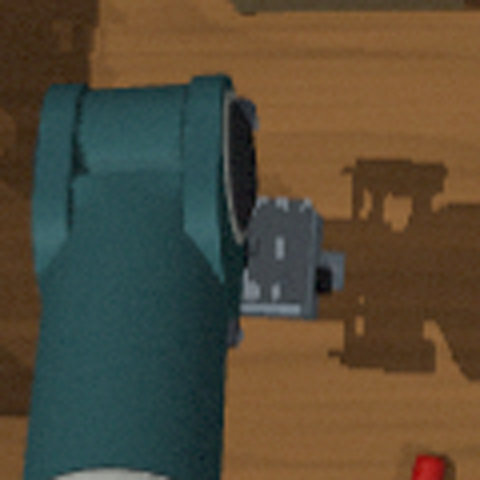

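Hovering about 46 mm over the rim, the cover looks aligned with the box. I'll measure cover and box centres with the same edge method in the same camera.

```bash
cat > edges.py <<'E'
from h import *
def rect(c,cen,yaw,zlo,zhi,hx,hy,skipx=0.):
    C=cloud(c).reshape(-1,3); th=np.radians(yaw); ex=np.array([np.cos(th),np.sin(th)]);ey=np.array([-ex[1],ex[0]])
    k=(C[:,2]>zlo)&(C[:,2]<zhi); P=C[k,:2]-cen; u,v=P@ex,P@ey
    def side(p,q,h,hq,sg):
        m=(sg*p>h-.012)&(sg*p<h+.006)&(abs(q)<hq-.008); r=[];s=[]
        for lo in np.arange(-hq+.008,hq-.008,.004):
            i=m&(q>=lo)&(q<lo+.004)
            if i.sum(): r.append(np.max(sg*p[i])*sg); s.append(lo+.002)
        r=np.array(r);s=np.array(s)
        for _ in range(3):
            f=np.polyfit(s,r,1); e=r-np.polyval(f,s); g=abs(e)<max(2*np.std(e),.0005); r,s=r[g],s[g]
        return np.polyval(f,0),np.degrees(np.arctan(f[0])),len(r),np.std(e)
    S={n:side(*a) for n,a in dict(xp=(u,v,hx,hy,1),xm=(u,v,hx,hy,-1),yp=(v,u,hy,hx,1),ym=(v,u,hy,hx,-1)).items()}
    for n,s in S.items(): print("  ",n,np.round(np.array(s)*[1000,1,1,1000],2))
    c2=np.array(cen)+ex*(S["xp"][0]+S["xm"][0])/2+ey*(S["yp"][0]+S["ym"][0])/2
    print("  centre",c2.round(4),"yaw from long sides",yaw-S["xp"][1],yaw-S["xm"][1],"from short",yaw+S["yp"][1],yaw+S["ym"][1])
    return c2
if __name__=="__main__":
    for f in("scene0.npz","top0.npz"): print("box",f); rect(load(f),np.array([.544,.2632]),-4,.056,.065,.042,.067)
    print("cover f1"); rect(load("f1.npz"),np.array([.5449,.2610]),-4,.105,.116,.040,.065)
    print("cover e1 bench"); rect(load("e1.npz"),np.array([.5005,.0295]),-4,.0035,.010,.040,.065)
E
python3 edges.py
```

```text
box scene0.npz
   xp [42.87 -0.34 28.    0.68]
   xm [-41.21  -0.93  29.     1.38]
   yp [65.98  1.42 17.    1.23]
   ym [-66.14   0.9   14.     0.81]
  centre [0.5448 0.2631] yaw from long sides -3.6570657072824795 -3.068658752441724 from short -2.5776427527355557 -3.0977948094191285
box top0.npz
   xp [40.83 -0.35 27.    0.89]
   xm [-39.2   -2.47  29.     1.54]
   yp [65.42  0.21 15.    0.82]
   ym [-6.637e+01 -1.000e-02  1.500e+01  8.400e-01]
  centre [0.5448 0.2627] yaw from long sides -3.649159683082767 -1.5264258477375772 from short -3.7870829852099415 -4.008658533006645
cover f1
   xp [42.26 -0.17 28.    0.96]
   xm [-38.06  -1.26  16.     1.39]
   yp [64.72 -1.   13.    0.53]
   ym [-6.472e+01  3.000e-02  1.400e+01  8.000e-01]
  centre [0.547  0.2609] yaw from long sides -3.828619816860003 -2.735604445778386 from short -4.996589409288061 -3.9675126734359347
cover e1 bench
   xp [41.68 -0.59 29.    1.13]
   xm [-37.43  -0.17  22.     1.33]
   yp [64.15  0.32 16.    0.9 ]
   ym [-63.99  -1.15  16.     1.4 ]
  centre [0.5026 0.0294] yaw from long sides -3.4103552359182596 -3.833201723346179 from short -3.6833756364223964 -5.153739006739975
```

```bash
python3 to.py .5430 .2628 .060 -3.8
```

```text
t=20.88 [0.5449 0.2605 0.085 ] yaw -4.26 gap 0.0133 F [ 0.1  0.2 -1.4] M [-0.08  0.09 -0.01] | shift/0.2: [ 0.011 -0.01   0.125] turn -0.0025 | rows>= 0.4
```

```bash
python3 -m jog '[[0.011,-0.01,0,-0.0025],[0.011,-0.01,0.06,-0.0025],[0.011,-0.01,0.11,-0.0025],[0.011,-0.01,0.125,-0.0025],[0.011,-0.01,0.125,-0.0025]]'|head -2; python3 to.py .5430 .2628 .060 -3.8; python3 shot.py f2 310 190 110 110 5; python3 -c "
from edges import *
rect(load('f2.npz'),np.array([.543,.2628]),-4,.081,.092,.040,.065)"
```

```text
time: 21.5
tool_pos: [0.5431, 0.2633, 0.0597]
t=21.50 [0.5431 0.2633 0.0597] yaw -3.77 gap 0.0134 F [ 0.3 -0.3 -0.4] M [-0.1   0.05 -0.05] | shift/0.2: [-0.003 -0.    -0.002] turn 0.0002 | rows>= 0.0
   xp [41.64 -1.1  26.    0.72]
   xm [-38.27  -1.06  12.     0.91]
   yp [65.41 -0.77 15.    0.42]
   ym [-63.52  -0.31  15.     0.84]
  centre [0.5447 0.2636] yaw from long sides -2.895496091755323 -2.9390802532501805 from short -4.768716294829335 -4.3092673644409984
```

View pics/f2.png

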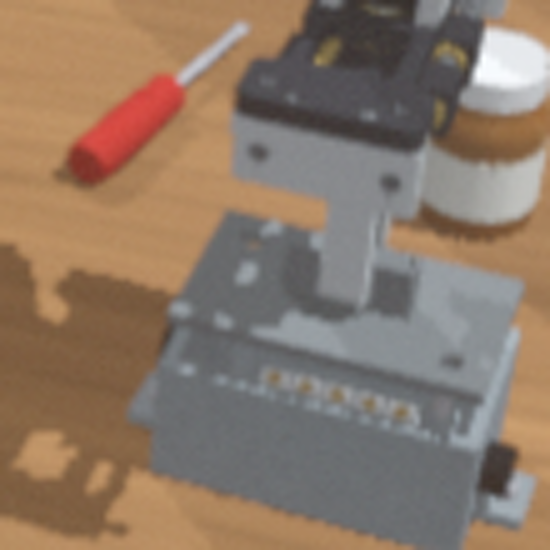

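The cover and box centres agree within 0.7 mm. I'll lower onto the pins in small steps, watching the force.

```bash
python3 -m jog '[[-0.002,0,0.02,0],[-0.002,0,0.035,0],[-0.002,0,0.042,0],[-0.002,0,0.05,0],[-0.002,0,0.05,0]]'; python3 to.py .5430 .2628 .0391 -3.8
```

```text
time: 22.18
tool_pos: [0.543, 0.2631, 0.0499]
eef_rot: [[0.066, 0.998, -0.0], [0.998, -0.066, -0.0], [-0.0, -0.0, -1.0]]
ft_force: [0.4, 0.4, -1.3]
finger_gap: 0.0136
t=22.18 [0.543  0.2631 0.0499] yaw -3.76 gap 0.0136 F [ 0.4  0.4 -1.3] M [-0.07  0.09  0.03] | shift/0.2: [-0.002  0.     0.054] turn 0.0002 | rows>= 0.2
```

```bash
python3 -m jog '[[0,0,0.008,0],[0,0,0.016,0],[0,0,0.02,0],[0,0,0.02,0]]'; python3 to.py .5430 .2628 .0391 -3.8
```

```text
time: 22.68
tool_pos: [0.543, 0.2631, 0.0459]
eef_rot: [[0.065, 0.998, -0.0], [0.998, -0.065, -0.0], [-0.0, -0.0, -1.0]]
ft_force: [-0.5, 0.2, -0.1]
finger_gap: 0.0139
t=22.68 [0.543  0.2631 0.0459] yaw -3.75 gap 0.0139 F [-0.5  0.2 -0.1] M [-0.09  0.03  0.04] | shift/0.2: [-0.002  0.     0.034] turn 0.0003 | rows>= 0.1
```

```bash
python3 -m jog '[[0,0,0.008,0],[0,0,0.016,0],[0,0,0.02,0],[0,0,0.02,0]]'; python3 to.py .5430 .2628 .0391 -3.8;python3 shot.py f3 310 190 110 110 5; python3 -c "
from edges import *
rect(load('f3.npz'),np.array([.543,.2628]),-4,.064,.078,.040,.065)"
```

```text
time: 23.18
tool_pos: [0.543, 0.2632, 0.0419]
eef_rot: [[0.065, 0.998, -0.0], [0.998, -0.065, -0.0], [-0.0, -0.0, -1.0]]
ft_force: [-0.3, -0.4, -0.6]
finger_gap: 0.0134
t=23.18 [0.543  0.2632 0.0419] yaw -3.76 gap 0.0134 F [-0.3 -0.4 -0.6] M [-0.07  0.03  0.04] | shift/0.2: [-0.002 -0.     0.014] turn 0.0002 | rows>= 0.0
   xp [41.21 -1.91 23.    0.61]
   xm [-38.45  -1.74  19.     1.84]
   yp [65.04 -0.1  15.    0.8 ]
   ym [-64.16   0.24  14.     0.61]
  centre [0.5444 0.2631] yaw from long sides -2.0888209803995337 -2.2624399487221214 from short -4.10255014113884 -3.7576723910178393
```

View pics/f3.png

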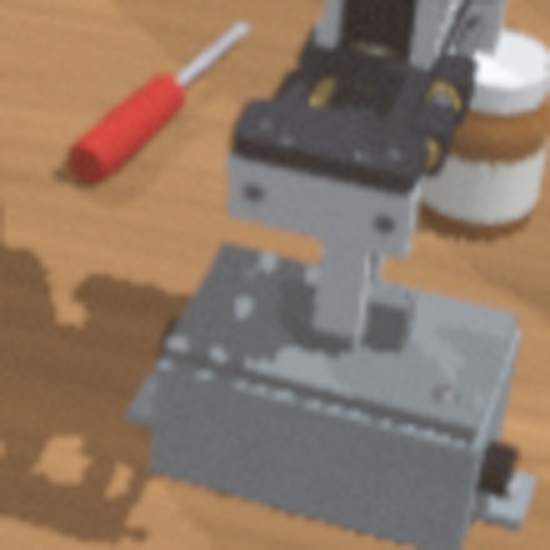

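Both pins now show through the holes, at crop (268,262) and (445,392), with a narrow gap of 2–3 mm left to the rim. I'll lower gently until it makes contact.

```bash
python3 -m jog '[[0,0,0.005,0],[0,0,0.01,0],[0,0,0.013,0],[0,0,0.013,0]]'; python3 to.py .5430 .2628 .0391 -3.8; python3 -m jog '[[0,0,0.002,0],[0,0,0.004,0],[0,0,0.004,0]]'; python3 to.py .5430 .2628 .0391 -3.8
```

```text
time: 23.72
tool_pos: [0.543, 0.2631, 0.0393]
eef_rot: [[0.066, 0.998, 0.0], [0.998, -0.066, -0.0], [-0.0, 0.0, -1.0]]
ft_force: [-0.3, -0.2, -1.2]
finger_gap: 0.0135
t=23.73 [0.543  0.2631 0.0393] yaw -3.76 gap 0.0135 F [-0.3 -0.2 -1.2] M [-0.12  0.02  0.  ] | shift/0.2: [-0.002 -0.     0.001] turn 0.0002 | rows>= 0.0
time: 24.1
tool_pos: [0.5431, 0.2632, 0.0391]
eef_rot: [[0.066, 0.998, -0.0], [0.998, -0.066, 0.0], [0.0, -0.0, -1.0]]
ft_force: [-4.6, -1.9, 10.4]
finger_gap: 0.0139
t=24.10 [0.5431 0.2632 0.0391] yaw -3.76 gap 0.0139 F [-4.6 -1.9 10.4] M [-0.41  1.18 -0.02] | shift/0.2: [-0.002 -0.     0.   ] turn 0.0002 | rows>= 0.0
```

Contact of 10 N came at reported z = 0.0391, exactly the predicted seat height. Releasing and retreating.

```bash
python3 -m jog '[[0,0,0,0],[0,0,0,0]]' - 5|tail -2; python3 -m jog '[[0,0,0,0],[0,0,0,0],[0,0,0,0],[0,0,0,0]]' 0.4; python3 -m jog '[[0,0,-0.1,0],[0,0,-0.25,0],[0,0,-0.5,0],[-0.3,0,-0.7,0],[-0.6,-0.4,-0.7,0],[-0.9,-0.8,-0.7,0],[-0.9,-1,-0.7,0],[-0.9,-1,-0.7,0]]'; python3 to.py .543 .2628 .2 -4;  python3 - <<'E'
from h import *; from station import camera
o=[]
for n,(x,y,w,h) in(("top",(160,150,100,90)),("scene",(315,210,100,90))):
    c=camera(n); np.savez(n+"_g.npz",**c); o.append(cv2.resize(c["image"][y:y+h,x:x+w,::-1],None,fx=4,fy=4,interpolation=2))
    cv2.imwrite(f"pics/g_{n}.png",c["image"][:,:,::-1])
cv2.imwrite("pics/g.png",np.hstack(o))
E
```

```text
ft_force: [-3.8, -0.2, 8.5]
finger_gap: 0.0137
time: 24.85
tool_pos: [0.5431, 0.2631, 0.0385]
eef_rot: [[0.066, 0.998, 0.0], [0.998, -0.066, -0.0], [-0.0, 0.0, -1.0]]
ft_force: [0.6, -1.0, -0.1]
finger_gap: 0.0369
time: 25.85
tool_pos: [0.3666, 0.1128, 0.1822]
eef_rot: [[0.07, 0.997, -0.015], [0.998, -0.07, -0.001], [-0.002, -0.015, -1.0]]
ft_force: [-0.3, -0.7, 0.1]
finger_gap: 0.0378
t=25.85 [0.3666 0.1128 0.1822] yaw -4.04 gap 0.0378 F [-0.3 -0.7  0.1] M [-0.18  0.07  0.  ] | shift/0.2: [ 0.81   0.826 -0.102] turn -0.0002 | rows>= 3.7
```

View pics/g.png

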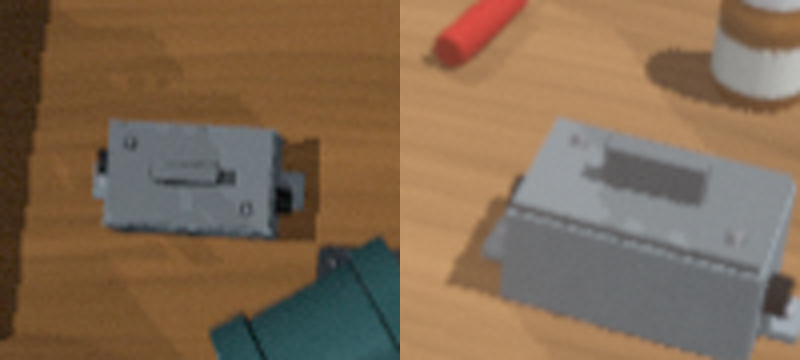

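View pics/g_scene.png

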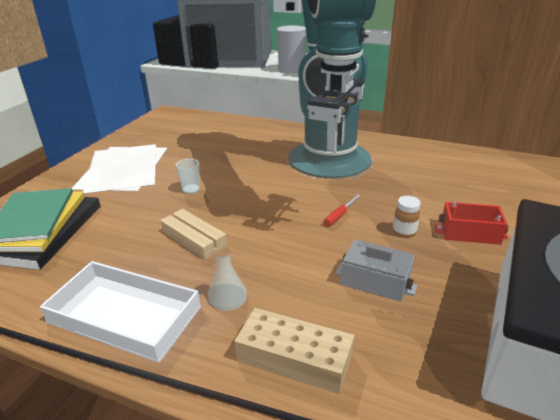

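The cover sits on the grey box with both pins through its holes, and the bystanders look unmoved. Checking flatness and bystander shift numerically.

```bash
python3 -m jog '[[0,0,0,0],[0,0,0,0],[0,0,0,0],[0,0,0,0]]'|head -2; python3 - <<'E'
from h import *; from station import camera
for n in("top","scene"):
    c=load(n+"_g.npz"); C=cloud(c).reshape(-1,3); th=np.radians(-4); ex=np.array([np.cos(th),np.sin(th)]);ey=np.array([-ex[1],ex[0]])
    P=C[:,:2]-[.544,.263]; u,v=P@ex,P@ey; z=C[:,2]; k=(abs(u)<.036)&(abs(v)<.06)&((abs(u)>.014)|(abs(v)>.034))&(z>.055)&(z<.072)
    A=np.c_[u,v,np.ones(len(u))][k]; f=np.linalg.lstsq(A,z[k],rcond=None)[0]; print(n,"tilt deg",np.degrees(f[:2]).round(2),"z",f[2].round(4),k.sum())
    a,b=load(n+"0.npz")["image"].astype(int),c["image"].astype(int); d=abs(a-b).sum(2)
    for nm,(x,y,r) in (dict(flask=(294,148,12),beaker=(395,258,12),jar=(197,260,9)) if n=="top" else dict(flask=(227,280,22),beaker=(189,176,13),jar=(406,216,16))).items(): print(" ",nm,"mean diff",d[y-r:y+r,x-r:x+r].mean().round(1))
E
```

```text
time: 26.45
tool_pos: [0.3676, 0.1133, 0.1819]
top tilt deg [-0.03 -0.2 ] z 0.0665 580
  flask mean diff 8.2
  beaker mean diff 7.6
  jar mean diff 15.3
scene tilt deg [-0.08  0.84] z 0.0667 772
  flask mean diff 3.8
  beaker mean diff 12.6
  jar mean diff 13.8
```

```bash
python3 - <<'E'
from h import *
for n,cz,lo,hi in(("scene0.npz",None,.052,.068),("scene_g.npz",0,.058,.075),("top_g.npz",0,.058,.075)):
    C=cloud(load(n)).reshape(-1,3); th=np.radians(-4); ex=np.array([np.cos(th),np.sin(th)]);ey=np.array([-ex[1],ex[0]])
    P=C[:,:2]-[.5445,.263]; u,v=P@ex,P@ey; z=C[:,2]
    for nm,k in(("+y",(v>.052)&(v<.064)),("-y",(v<-.052)&(v>-.064))):
        if cz is None: k=k&(abs(v)>.0615-.0)&(abs(v)<.0665)
        k=k&(abs(u)<.033)&(z>lo)&(z<hi); print(n,nm,k.sum(),np.median(z[k]).round(4),z[k].mean().round(4))
E
```

```text
scene0.npz +y 25 0.0614 0.0612
scene0.npz -y 23 0.0607 0.06
scene_g.npz +y 122 0.0676 0.0675
scene_g.npz -y 106 0.066 0.066
top_g.npz +y 77 0.0677 0.0676
top_g.npz -y 76 0.0674 0.0675
```

```bash
python3 -c "
from station import sign_off; print(sign_off())"
```

```text
the job is handed in; nothing more can be done
None
```

The cover is home on the grey terminal box, with both pins through its holes, and I handed the job in at about 26.5 s of the 58 s.

**What I did:**
- I gripped the rib by its ends, lifted the plate out of the rack and tried to let it swing level in a light grip. It stayed upright, so I dragged it over the rack's far top edge to turn it rib-up.
- I laid it flat on clear bench and let go of it.
- I picked it up again across the rib, carried it level to the box and lowered it in small steps. At the predicted seat height it met about 10 N of resistance. I then released it and backed away.

**Last checks:**
- **Flush:** the cover's face measures 66.5–66.7 mm above the bench, against 66 mm expected. Compared with the bare rim, its two ends sit 6.3 and 5.7 mm above it, for a 6 mm plate.
- **Bystanders:** flask, beaker and jar look unmoved; their image patches changed only slightly from the first pictures.
- **Gripper:** it ended well clear of everything and empty.

**What disagreed:**
- **Tool height:** the reported tool height reads about 31 mm lower than the fingertips the camera sees. I corrected for this, and the contact at the box agreed with the correction.
- **Tilt:** the two cameras differ on residual tilt along the plate, 0.8° in the scene view and −0.2° in the top view. The scene camera showed part of that slope on the bare rim before the cover was placed, so I put the rest down to measurement error.

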